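# Pin the crank of the leather roller press

## Robot

A 6-joint arm with a two-finger parallel gripper is mounted at the origin on the work surface. World frame = base frame: x ahead of the robot, y to its left, z up, the work surface at z = 0. Lengths are in m, angles in degrees, forces in N, time in s.
With the tool pointing down it reaches from about 0.35 to 0.875 m from the base axis. Payload 4.2 kg.
Tool frame: the origin (TCP) lies midway between the tips of the shut fingers; the grasp point (between the pads) lies 19 mm behind it; x points along the fingers, y is the direction in which the jaws open and shut, and the axes are right-handed (so a half turn about x gives the same grasp; the last joint's range is limited). The gripper opens to 87 mm and grips with 3 to 60 N. Pads are 19 mm wide; open, the fingers measure 117 mm over their backs; the gripper's body (75 mm by 190 mm) begins 51 mm behind the grasp point.
Start: joints at [87.41, 22.042, 0.453, 0, -68.411, -14.817], TCP at [0.187, 0.596, 0.187] pointing down, gripper open.
Joint ranges: [-179.83, 179.83], [-69.29, 118.12], [-61.27, 80.66], [-181.25, 117.63], [-171.15, -9.14], [-177.46, 177.46]. Speed limits (degrees/s): [159.86, 159.86, 180, 180, 180, 180].

## Interface

Orientations are given as a 3x3 rotation matrix whose columns are the frame's x, y, z axes.
In Python, from station import r gives the robot as it stands.
- The arm moves only by the tool play_rows, never from a script. Its argument "plan" is a list that holds one entry, the list of rows, each a list of 6 numbers: the shift along the tool's x, y, z in cm, then the turn, a rotation vector about the tool's x, y, z in units of 10 degrees (1.0 is 10 degrees). A call has 1 to 5 rows; each row is the pose to reach, as a shift and turn from the pose commanded when the call began, along the tool's axes at that moment; what a row does not reach only later rows make up. A row lasts 1/8 s, in which the tool goes at most 62.5 mm and 10.7 degrees, less where a joint would pass 70% of its speed; a pose out of reach is approached as far as the arm can. A call with a gripper value outside its range is refused whole. "hand" is the opening, from 0 (shut) to 1 (fully open), set as the call begins (left out, the last holds). The fingers move at their own pace and stop on an object; the grip force is fixed at half the most. Time passes only in rows, so rows that repeat a pose let the fingers close. It gives the time, the measured TCP pose, the force and the opening at its end, in the units of the state.
- r.sense(): the state, without advancing time (a new reading comes with each control period).
- r.capture(name): name is "scene" or "top" or "wrist"; returns (picture, depth): 420x560x3 uint8, blue, green, red; 420x560 float32, m along the optical axis (not along the pixel's ray), 0 where there is no reading.
- r.get_calibration(name): a dict with "vfov" (degrees; the focal length in pixels is half the picture's height over the tangent of half this angle, whatever the lens; pixels are square), "cx", "cy" (the principal point, pixels), "rvec" (rotation vector, rad) and "tvec" (3), from world to camera coordinates, as OpenCV has them. Camera axes: x right, y down, z forward; pixel columns grow to the right and rows downward; lengths in m; the calibration is good to about 2 mm. A picture is of the moment at which its call begins: read the wrist's pose just before it. get_calibration takes no time and is no camera call; for the wrist camera it gives the pose at the moment of the call.
- r.finish_job(): hands the job in, once; it reports no verdict.
The state is a dict: "time_s": time; "joints": joint angles; "joint_velocities": joint speeds; "effort": joint torques, N m; "tcp_pos": TCP position; "ee_rot": TCP orientation; "wrist_force": force on the tool from outside, world axes, zero at the start; "moment": the same for the moment, N m; "gripper_width": opening from 0.0 (shut) to 1.0 (fully open).
Only numpy, scipy, OpenCV 4.12 (cv2) and the standard library are available. Lean on these libraries where they do the work, as an engineer would, in place of code of your own. Each camera call takes 0.05 s, during which the arm holds its last target.

## Task

The crank has only been slipped onto the shaft of the roller press. Take the linch pin out of the wooden tool block and push it right through the crank's hub and the shaft until its head sits on the hub; the hole in the shaft is out of line with the hub's, so swing the crank over with the pin while pressing lightly and feel for the shaft's hole, without ever forcing the pin. Then flip the pin's sprung ring over the end of the hub until it snaps over the pin's tip, let go, and leave the other tools on the bench where they are.

Things in the scene. Friction and masses are not known exactly. Their poses are not given: they have to be found in the camera images.
- pin_head (a point): Middle of the grip part of the loose linch pin's head, a bright metal pin standing upright in the wooden tool block (45 mm high, fixed). Head 14 mm wide in x, 15 mm in y, 26 mm tall; this point is 18 mm above its underside. Grip the x faces, 10 mm or more above the underside, over the ring. z: tip to head; x: the ring's hinge; -y: the way the open ring sticks out. 90 g in all.
- pin: The linch pin; origin in the middle of its head's underside (an 18 mm round flange), the face that must sit on the hub. The shank is 9 mm thick and 40 mm long below it; its last 3 mm taper to 6 mm. Axes as pin_head. Home, its -y must point out of the shaft's free end, so that the ring can swing down round the end of the hub.
- pin_tip (a point): End of the pin's shank, 40 mm below the head's underside. Axes as pin_head.
- ring (a joint): Angle of the pin's wire ring (60 mm across, 4 mm wire); its hinge runs along the pin's x, 6 mm above the head's underside. 0: open, straight out to the pin's -y. 1.57: shut, down beside the shank, its far side under the pin's tip. An over-centre spring holds it open (4 to 5 N at the far side starts it); pushed past its dead centre near 0.65 (to 0.9 to be sure) it snaps shut by itself.
- ring_crown (a point): Far side of the ring, centre of the wire, 51 mm from the ring's hinge: the place to push it.
- hub_hole (a point): Mouth of the cross hole in the crank's hub, 16 mm above the shaft axis: the pin's origin comes here. The hole, 10.5 mm wide with a 1 mm chamfer, goes right through. z: out of the hole, along it; y: along the shaft into the press (-y out of its free end). Hub: a round steel boss, 32 mm across, 30 mm long, hole at mid length. It turns with the crank.
- crank: Hanging steel crank with a wooden grip, loose on the shaft; origin on the shaft axis at the hub's middle, axes as hub_hole. It turns about y with little friction (0.03 N m), weighs about 250 g, starts within 0.1 rad of upright, and can be swung by the pin once the tip is in the hub's hole. The arm hangs 92 mm down from the hub's inner end; its grip, 24 mm thick, runs 80 mm outwards.
- mill: Grey bench roller press, fixed: 160 by 190 mm, 240 mm high, origin under its centre, z up. Its shaft (20 mm thick) comes out to its -y, 125 mm above the bench; the hub's middle is 144 mm from the origin, 60 mm from the side frame. With the tip in the hub's hole but resting on the shaft, the pin's head stands 31 to 35 mm off the hub; if it missed the hub's hole, 38 to 40 mm.
- shaft_end (a point): Middle of the shaft's end face, 3 mm out of the hub (axes as the press). The shaft's own 10 mm cross hole is hidden in the hub and not measured: its top leans to the press's +x, 0.2 to 0.5 rad from vertical, as does the dark groove across this end face. The shaft turns stiffly (0.35 N m). A tip within 0.15 rad of the hole catches its edge and binds; swung on that far it slides in under 5 to 10 N.
- punch1: Bystander: round steel punch standing in the tool block.
- punch2: Bystander: round steel punch standing in the tool block.
- maul: Bystander: dark wooden maul standing on its head, 195 mm tall.
- slicker: Bystander: small turned wooden edge slicker standing upright, 95 mm tall.
- jar: Bystander: glass jar with steel lid, 70 mm tall.
- spool: Bystander: thread spool, 50 mm tall.
- awl: Bystander: awl with a wooden handle, lying, 200 mm long.

How it is judged:
By the outcome, as a careful person would: the job done as asked, in the order asked, and still so for the second after the job is handed in, with the robot touching nothing.
It also fails if it takes over 61 s, if anything falls off the work surface, if the arm or the gripper's body presses on something with over 40 N, if the wrist force passes 120 N, or if a joint passes its speed limit or range.

## Working session

There is one attempt and no reset: what is moved stays moved. The work goes in short steps, Python scripts to look and compute and a tool call to move; the robot and the scene stay as the last step left them, time stands still between calls to the robot, and variables do not carry over. Pictures are saved under pics/ and viewed, and the job is handed in when it is done.

Besides the shell and the picture viewer there is one more tool, called after "Request:" in YAML: its name, and indented under it one key for each argument. play_rows: Moves the arm, as the interface text tells. Its arguments: {"type":"object","properties":{"plan":{"type":"array","items":{"type":"array","items":{"type":"array","items":{"type":"number"}}}},"hand":{"type":"number"}},"required":["plan"]}

```bash
ls; mkdir -p pics; cat > h.py <<'E'
import numpy as np, cv2
from station import r
def cap(n):
    c=r.get_calibration(n); im,d=r.capture(n)
    np.savez('last_%s.npz'%n,im=im,d=d,rvec=c['rvec'],tvec=c['tvec'],vfov=c['vfov'],cx=c['cx'],cy=c['cy'])
    return im,d
def load(n):
    z=np.load('last_%s.npz'%n); R,_=cv2.Rodrigues(z['rvec'].astype(float)); f=z['im'].shape[0]/2/np.tan(np.radians(z['vfov'])/2)
    return z['im'],z['d'],R,z['tvec'].reshape(3),float(f),float(z['cx']),float(z['cy'])
def pt(L,u,v,dd=None):
    im,d,R,t,f,cx,cy=L
    if dd is None: dd=d[int(v),int(u)]
    return R.T@(np.array([(u-cx)/f*dd,(v-cy)/f*dd,dd])-t)
def cloud(L):
    im,d,R,t,f,cx,cy=L
    v,u=np.mgrid[:d.shape[0],:d.shape[1]]
    P=np.stack([(u-cx)/f*d,(v-cy)/f*d,d],-1)
    W=(P-t)@R
    W[d==0]=np.nan
    return W
def ray(L,u,v):
    im,d,R,t,f,cx,cy=L
    o=-R.T@t; k=R.T@np.array([(u-cx)/f,(v-cy)/f,1]); return o,k
def onz(L,u,v,z):
    o,k=ray(L,u,v); return o+k*(z-o[2])/k[2]
def proj(L,P):
    im,d,R,t,f,cx,cy=L
    p=R@np.array(P)+t; return np.array([p[0]/p[2]*f+cx,p[1]/p[2]*f+cy])
def crop(im,x0,y0,x1,y1,s,name):
    cv2.imwrite('pics/'+name,cv2.resize(im[y0:y1,x0:x1],None,fx=s,fy=s,interpolation=cv2.INTER_CUBIC))
E
python3 - <<'E'
from h import *
print(r.sense())
for n in ['scene','top','wrist']:
    im,d=cap(n); cv2.imwrite('pics/%s0.png'%n,im); L=load(n); print(n,L[4:],-L[2].T@L[3])
E
```

```text
pics
{'time_s': 0.0, 'joints': array([ 8.74111576e+01,  2.20909531e+01,  3.77777631e-01, -2.93370528e-02,
       -6.84104710e+01, -1.48168467e+01]), 'joint_velocities': array([-0.01503253, -0.03790389, -0.05916399,  0.01497694, -0.07655704,
       -0.0326115 ]), 'effort': array([-7.08135813e-04, -3.90664208e+01,  1.87409270e+01,  4.21973169e+00,
        1.10083105e-02, -1.95334278e-04]), 'tcp_pos': array([0.18673568, 0.59572391, 0.18594309]), 'ee_rot': array([[-5.73093346e-04, -2.99315169e-01, -9.54154129e-01],
       [-2.13428338e-03, -9.54151746e-01,  2.99315704e-01],
       [-9.99997558e-01,  2.20797114e-03, -9.20053744e-05]]), 'wrist_force': array([1.10982966, 0.36700473, 0.20111745]), 'moment': array([ 0.00425217,  0.02673898, -0.00636597]), 'gripper_width': 1.0006201883604229}
scene (478.7651900623694, 282.0791543842977, 198.63646560864208) [ 1.18891493 -0.37691725  1.1103179 ]
top (382.0697588911231, 276.01108364001976, 209.3919743997716) [ 0.37381678 -0.00759874  1.08522668]
wrist (362.0148068821179, 272.1436269630633, 208.69464648552446) [0.25782316 0.57413666 0.38376152]
```

View pics/scene0.png

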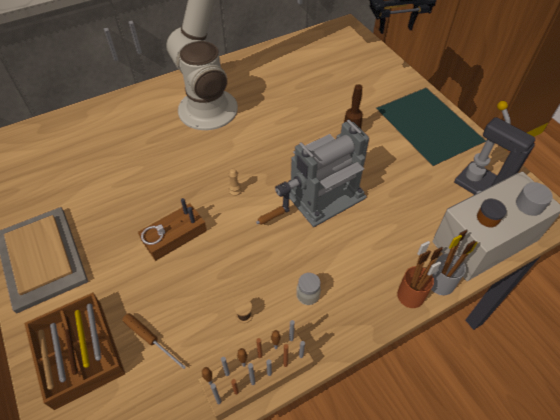

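View pics/top0.png

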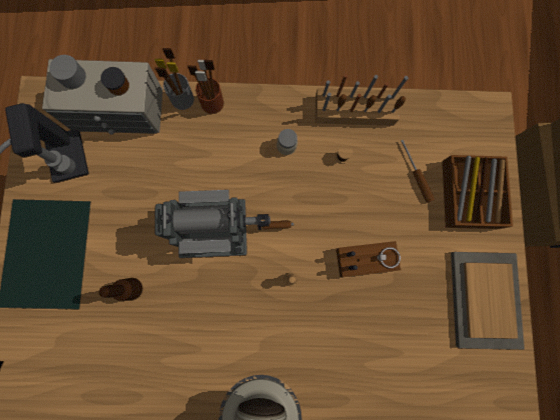

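View pics/wrist0.png

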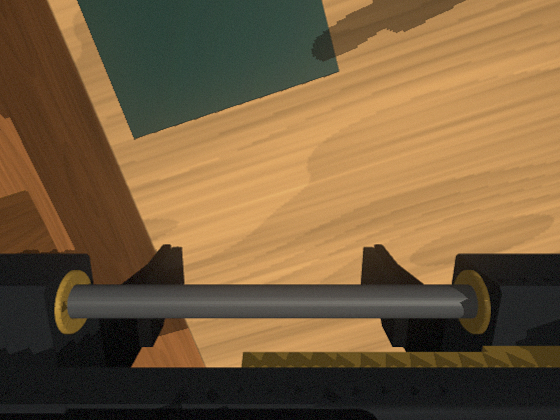

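```bash
python3 - <<'E'
from h import *
T=load('top'); S=load('scene')
crop(T[0],320,220,420,290,8,'t_pin.png'); crop(T[0],150,180,310,270,5,'t_mill.png')
crop(S[0],120,180,220,265,8,'s_pin.png'); crop(S[0],250,120,380,230,6,'s_mill.png')
for u,v in [(397,258),(380,258),(355,252),(352,268),(263,221),(285,224),(205,222)]: print('top',u,v,pt(T,u,v))
for u,v in [(155,234),(184,210),(190,212),(283,188),(265,219)]: print('scene',u,v,pt(S,u,v))
E
```

```text
top 397 258 [ 0.42567641 -0.36178369  0.04746287]
top 380 258 [ 0.42367931 -0.31003049  0.06503079]
top 355 252 [ 0.43563859 -0.23455084  0.10209868]
top 352 268 [ 0.39498584 -0.22944695  0.08829646]
top 263 221 [0.50538871 0.00414766 0.13403454]
top 285 224 [ 0.51087809 -0.05530916  0.04606357]
top 205 222 [0.49023004 0.13801794 0.20044909]
scene 155 234 [ 0.42622417 -0.33428077  0.04609646]
scene 184 210 [ 0.40040968 -0.23968328  0.05939906]
scene 190 212 [ 0.43952056 -0.23287661  0.09344046]
scene 283 188 [0.51799192 0.00073527 0.13803578]
scene 265 219 [ 0.51993079 -0.05593856  0.03916719]
```

View pics/t_pin.png

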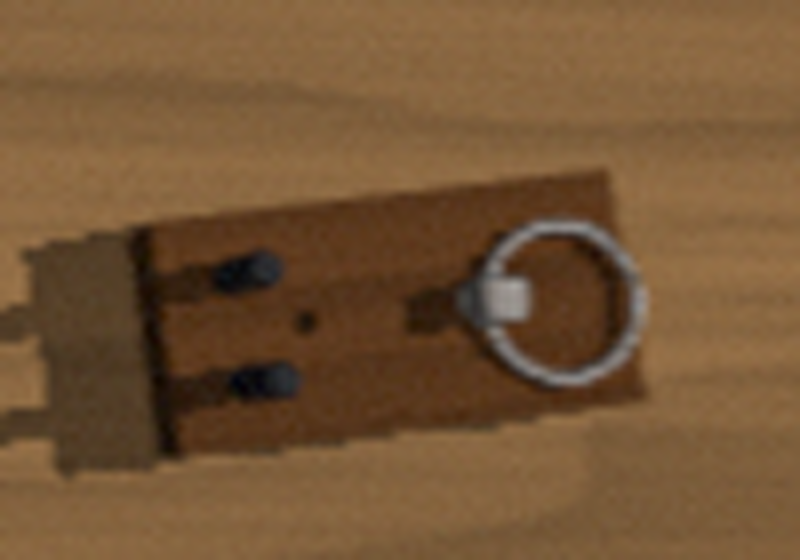

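View pics/t_mill.png

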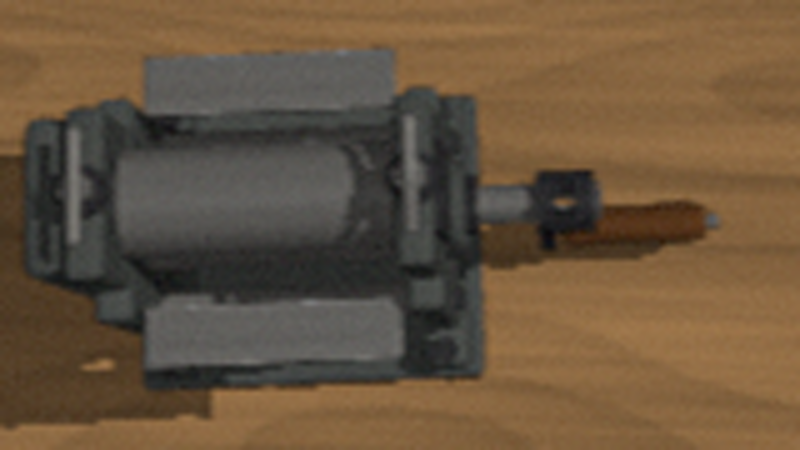

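View pics/s_pin.png

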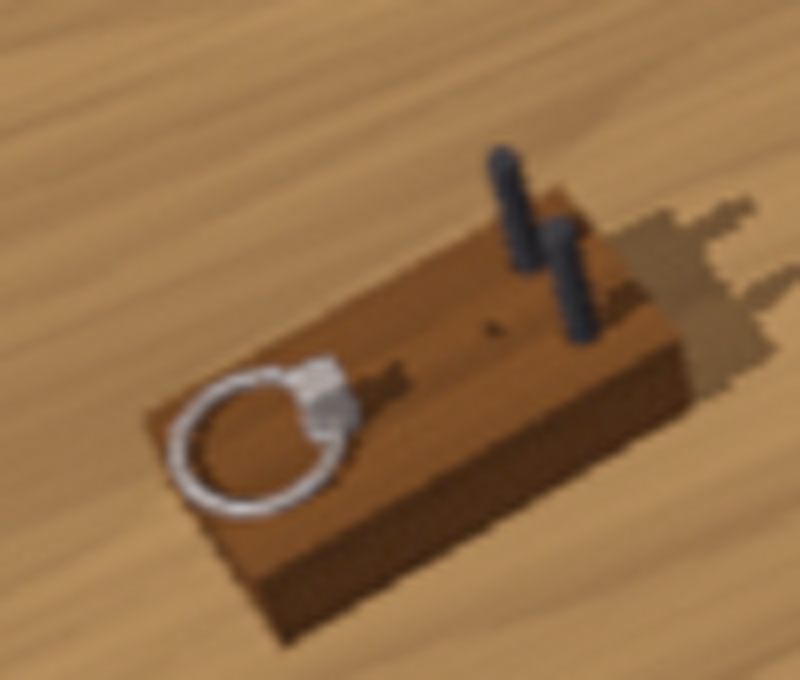

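View pics/s_mill.png

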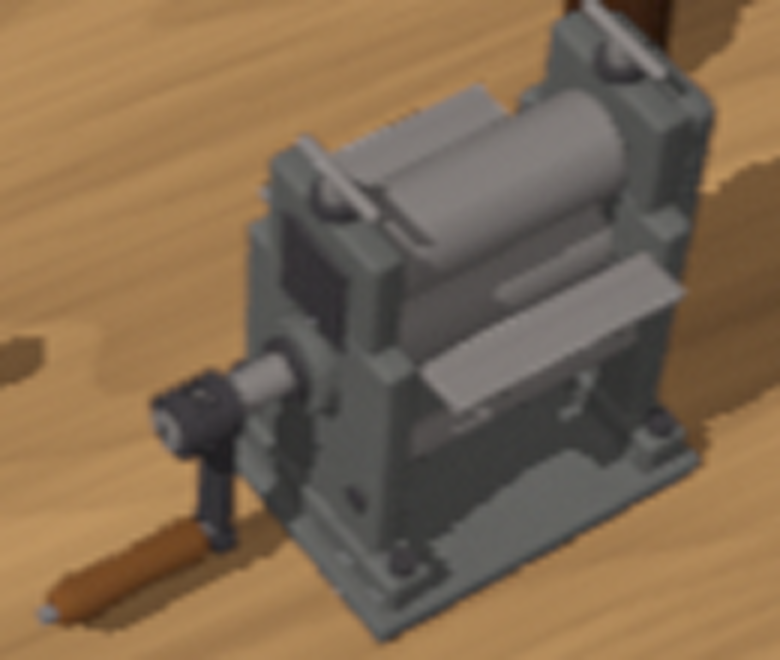

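```bash
cat >> h.py <<'E'
from scipy.spatial.transform import Rotation as Ro
def rel(p,R=None,f=None):
    s=r.sense() if f is None else f
    R0=s['ee_rot']; d=R0.T@(np.array(p)-s['tcp_pos'])*100
    w=np.zeros(3) if R is None else Ro.from_matrix(R0.T@R).as_rotvec(degrees=True)/10
    print('row',np.round(d,2),np.round(w,3))
def down(yaw,tilt=0):
    # tool z horizontal at angle yaw(deg) ; x down
    z=np.array([np.cos(np.radians(yaw)),np.sin(np.radians(yaw)),0]);x=np.array([0,0,-1.]);y=np.cross(z,x)
    return np.stack([x,y,z],1)
E
python3 - <<'E'
from h import *
T=load('top'); S=load('scene')
p=onz(T,320+512/8,220+298/8,.071); print('head top',p)
c=onz(T,320+562/8,220+302/8,.051); print('ring c',c, np.linalg.norm((c-p)[:2]), np.degrees(np.arctan2(*(c-p)[[1,0]])))
print('hub',onz(T,150+565/5,180+202/5,.141))
print('shaft at frame',onz(T,150+500/5,180+203/5,.135))
print('scene headtop',onz(S,120+315/8,180+370/8,.071))
rel([0.187,0.596,0.36]); rel([0.425,-0.30,0.25],down(90))
E
```

```text
head top [ 0.42562879 -0.31900313  0.071     ]
ring c [ 0.42572193 -0.34216394  0.051     ] 0.023160999195333216 -89.76959582040732
hub [0.50593407 0.00410556 0.141     ]
shaft at frame [0.50539042 0.03672124 0.135     ]
scene headtop [ 0.42676513 -0.31701852  0.071     ]
row [-1.738e+01  1.000e-02 -2.000e-02] [0. 0. 0.]
row [ -6.24  78.37 -49.54] [ 7.258e+00 -7.000e-03 -8.000e-03]
```

Request:
play_rows:
  plan:
    - [[-6,0,0,0,0,0],[-12,0,0,0,0,0],[-17,3,-2,1,0,0],[-17,8,-5,2,0,0],[-17,13,-8,3,0,0]]
  hand: 0.6

```text
time_s: 0.78
tcp_pos: [0.2245, 0.4469, 0.3571]
ee_rot: [[-0.0, -0.74, -0.673], [0.001, -0.673, 0.74], [-1.0, -0.0, 0.0]]
wrist_force: [-0.1, -0.1, 0.4]
gripper_width: 0.62
```

```bash
python3 - <<'E'
from h import *
rel([0.425,-0.30,0.36],down(90)); print(r.sense()['tcp_pos'])
E
```

```text
row [ -0.33  35.43 -68.75] [4.229e+00 3.000e-03 0.000e+00]
[0.22449768 0.4469453  0.35712453]
```

Request:
play_rows:
  plan:
    - [[2,-6,-6,0.8,0,0]]

```text
time_s: 0.9
tcp_pos: [0.2843, 0.4431, 0.3463]
ee_rot: [[0.002, -0.824, -0.567], [0.007, -0.567, 0.824], [-1.0, -0.005, 0.004]]
wrist_force: [-0.2, 2.0, 0.4]
gripper_width: 0.607
```

Request:
play_rows:
  plan:
    - [[10.5,-41,-41,4.2,0,0]]

```text
time_s: 1.02
tcp_pos: [0.3464, 0.434, 0.3318]
ee_rot: [[0.0, -0.916, -0.401], [0.001, -0.401, 0.916], [-1.0, -0.001, 0.001]]
wrist_force: [-0.0, 1.6, -0.2]
gripper_width: 0.601
```

```bash
python3 - <<'E'
from h import *
rel([0.425,-0.30,0.36],down(90)); print(r.sense()['tcp_pos'])
E
```

```text
row [ -2.93  22.2  -70.4 ] [2.361e+00 8.000e-03 2.000e-03]
[0.34640277 0.43399224 0.33175616]
```

Request:
play_rows:
  plan:
    - [[-2.9,1.9,-6,1,0,0],[-2.9,3.8,-12,2,0,0],[-2.9,5.6,-18,2.36,0,0],[-2.9,7.6,-24,2.36,0,0],[-2.9,9.5,-30,2.36,0,0]]

```text
time_s: 1.65
tcp_pos: [0.3787, 0.1278, 0.3606]
ee_rot: [[0.0, -1.0, -0.005], [0.0, -0.005, 1.0], [-1.0, -0.0, 0.0]]
wrist_force: [1.1, -0.7, 0.4]
gripper_width: 0.605
```

```bash
python3 - <<'E'
from h import *
rel([0.425,-0.30,0.25],down(90)); print(r.sense()['tcp_pos'])
E
```

```text
row [ 11.04  -4.4  -42.81] [0.03  0.002 0.002]
[0.37874353 0.12783527 0.36056384]
```

Request:
play_rows:
  plan:
    - [[0,-1,-6.2,0,0,0],[0,-2,-12.4,0,0,0],[0,-2.6,-18.6,0,0,0],[0,-3.2,-24.8,0,0,0],[3,-3.8,-30.3,0,0,0]]

```text
time_s: 2.28
tcp_pos: [0.4195, -0.175, 0.3325]
ee_rot: [[0.006, -1.0, -0.004], [-0.001, -0.004, 1.0], [-1.0, -0.006, -0.001]]
wrist_force: [1.6, -0.3, 0.3]
gripper_width: 0.604
```

Request:
play_rows:
  plan:
    - [[4,-0.6,-5,0,0,0],[8,-0.6,-9.4,0,0,0],[8,-0.6,-9.4,0,0,0],[8,-0.6,-9.4,0,0,0]]

```text
time_s: 2.78
tcp_pos: [0.4251, -0.2666, 0.2513]
ee_rot: [[0.0, -1.0, -0.004], [-0.0, -0.004, 1.0], [-1.0, -0.0, -0.0]]
wrist_force: [-0.4, 0.3, 0.5]
gripper_width: 0.601
```

```bash
python3 - <<'E'
from h import *
im,d=cap('wrist'); cv2.imwrite('pics/w1.png',im); print(r.sense()['tcp_pos'])
L=load('wrist'); print(proj(L,[.4256,-.319,.071]), -L[2].T@L[3], L[2])
E
```

```text
[ 0.42552576 -0.26622858  0.25203448]
[271.74531044 128.71880901] [ 0.42525646 -0.34071461  0.44898444] [[-9.99989206e-01 -4.64515121e-03 -9.95881917e-05]
 [-4.49787812e-03  9.62467098e-01  2.71361115e-01]
 [-1.16466306e-03  2.71358634e-01 -9.62477603e-01]]
```

View pics/w1.png

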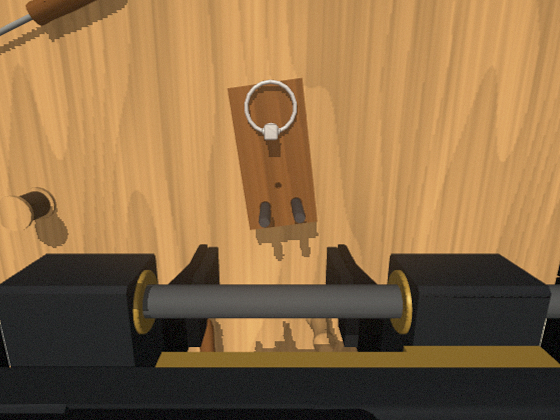

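```bash
python3 - <<'E'
from h import *
L=load('wrist'); crop(L[0],220,70,320,145,8,'w1c.png')
E
```

```text
(no output)
```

View pics/w1c.png

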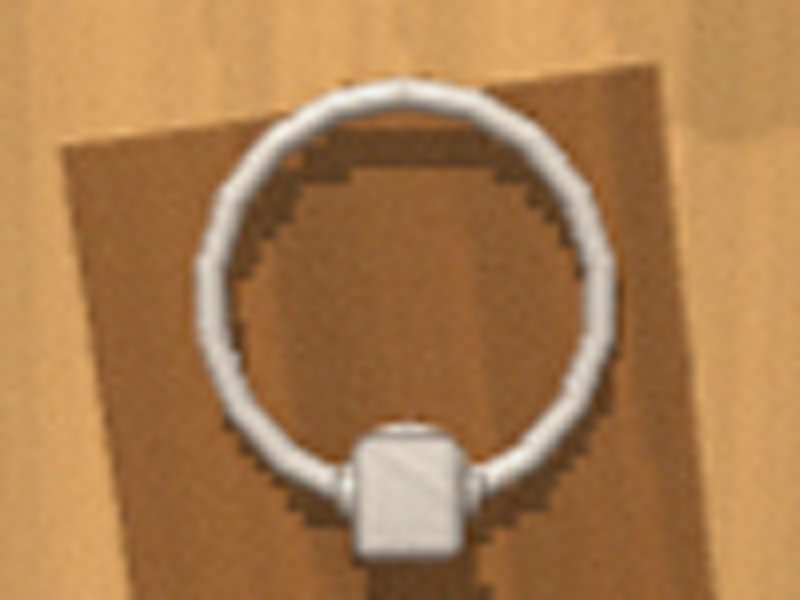

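```bash
python3 - <<'E'
from h import *
L=load('wrist'); 
print(onz(L,220+408/8,70+495/8,.071),onz(L,220+403/8,70+95/8,.051),onz(L,220+405/8,70+285/8,.051))
p=[onz(L,220+a/8,70+b/8,.051) for a,b in [(197,285),(613,285)]]; print(p)
W=cloud(L); print(W[129:135,269:274,2])
rel([.4255,-.32,.12],down(90.5)); 
E
```

```text
[ 0.42634914 -0.31583673  0.071     ] [ 0.42724968 -0.36547207  0.051     ] [ 0.42690653 -0.3417278   0.051     ]
[array([ 0.45439738, -0.34160011,  0.051     ]), array([ 0.39941605, -0.3418555 ,  0.051     ])]
[[0.07158464        nan 0.07047431 0.07211481 0.07046006]
 [0.0716555  0.07228406 0.07110911 0.07098078 0.07182755]
 [0.07106535 0.07142    0.06985529 0.07123192 0.071255  ]
 [0.07177398 0.07186361 0.07213818 0.07041257 0.07052244]
 [0.0712413  0.07168832 0.0716415  0.0708272  0.07118027]
 [0.07113904 0.07096523 0.07169908 0.07092544 0.07135198]]
row [13.21  0.06 -5.37] [-0.021 -0.005  0.012]
```

Request:
play_rows:
  plan:
    - [[4,0,-4,0,0,0],[9,-0.05,-5.05,0,0,0],[13,-0.05,-5.05,0,0,0],[16,-0.05,-5.05,0,0,0],[17,-0.05,-5.05,0,0,0]]

```text
time_s: 3.45
tcp_pos: [0.426, -0.3158, 0.0807]
ee_rot: [[-0.0, -1.0, -0.006], [0.0, -0.006, 1.0], [-1.0, 0.0, 0.0]]
wrist_force: [0.3, -1.3, -0.2]
gripper_width: 0.6
```

```bash
python3 - <<'E'
from h import *
rel([.4265,-.317,.0565],down(90.4)); 
im,d=cap('wrist'); cv2.imwrite('pics/w2.png',im)
E
```

```text
row [ 2.42 -0.05 -0.12] [-0.003  0.001 -0.002]
```

View pics/w2.png

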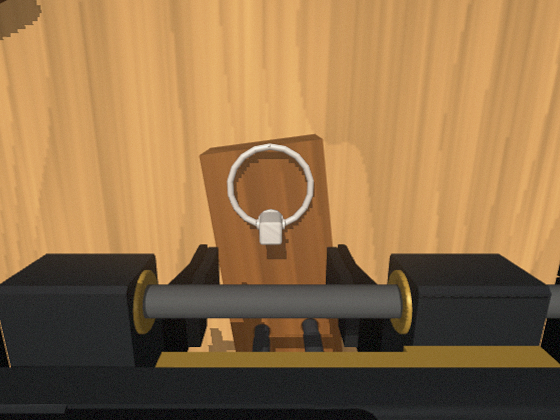

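Request:
play_rows:
  plan:
    - [[1.2,-0.05,-0.1,0,0,0],[2.4,-0.05,-0.1,0,0,0],[2.4,-0.05,-0.1,0,0,0],[2.4,-0.05,-0.1,0,0,0]]

```text
time_s: 4.0
tcp_pos: [0.4264, -0.3181, 0.0572]
ee_rot: [[0.001, -1.0, -0.004], [-0.0, -0.004, 1.0], [-1.0, -0.001, -0.0]]
wrist_force: [0.9, -0.3, 0.4]
gripper_width: 0.6
```

```bash
python3 - <<'E'
from h import *
rel([.4265,-.317,.0565],down(90.4)); 
im,d=cap('wrist'); crop(im,190,120,350,260,5,'w3.png')
L=load('wrist');print(proj(L,r.sense()['tcp_pos']))
E
```

```text
row [ 0.07 -0.01  0.11] [-0.014 -0.002  0.003]
[271.82419431 239.08667814]
```

View pics/w3.png

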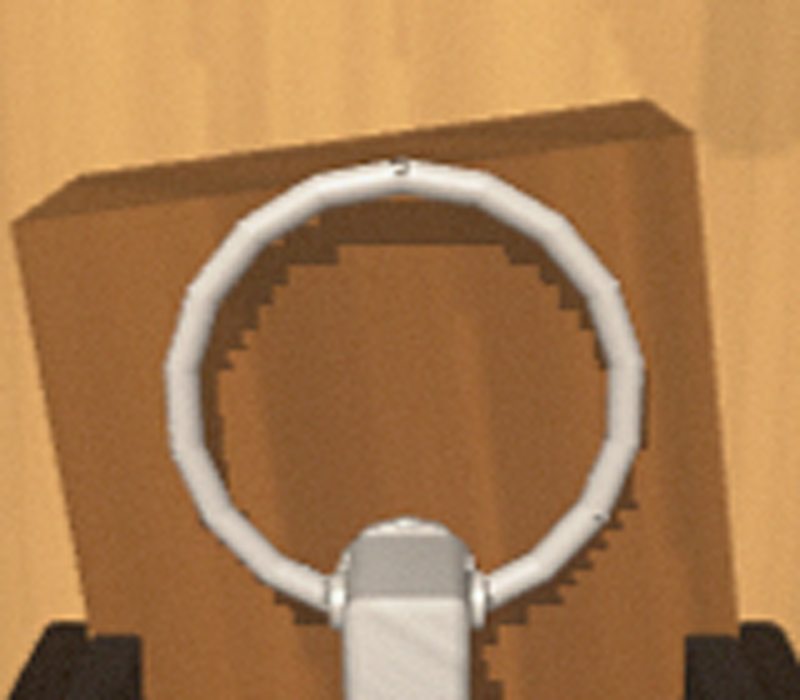

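```bash
python3 - <<'E'
from h import *
L=load('wrist')
for y in [-.314,-.316,-.318,-.320]:
  print(y,[(proj(L,[.4266,y-dy,z])-[190,120])*5 for dy,z in [(.0075,.071),(.051,.051)]])
for u in [343,469]: print(onz(L,190+u/5,120+640/5,.071))
print(onz(L,190+400/5,120+175/5,.051))
E
```

```text
-0.314 [array([407.64785936, 611.01951756]), array([409.78098028, 184.50686088])]
-0.316 [array([407.73320209, 593.67644292]), array([409.86889762, 166.65922199])]
-0.318 [array([407.81901973, 576.23685951]), array([409.95728622, 148.71591549])]
-0.32 [array([407.90531625, 558.69995953]), array([410.04614988, 130.67617014])]
[ 0.43362438 -0.31809651  0.071     ]
[ 0.41990362 -0.31816797  0.071     ]
[ 0.42770407 -0.36606102  0.051     ]
```

Request:
play_rows:
  plan:
    - [[0.05,-0.03,0.25,-0.09,0,0],[0.05,-0.03,0.25,-0.09,0,0]]

```text
time_s: 4.3
tcp_pos: [0.4265, -0.3153, 0.0566]
ee_rot: [[0.0, -1.0, -0.02], [-0.0, -0.02, 1.0], [-1.0, -0.0, -0.0]]
wrist_force: [-0.6, -0.8, -0.7]
gripper_width: 0.596
```

Request:
play_rows:
  plan:
    - [[0,0,0,0,0,0],[0,0,0,0,0,0],[0,0,0,0,0,0],[0,0,0,0,0,0]]
  hand: 0.05

```text
time_s: 4.8
tcp_pos: [0.4264, -0.3154, 0.0564]
ee_rot: [[-0.0, -1.0, -0.02], [-0.0, -0.02, 1.0], [-1.0, 0.0, -0.0]]
wrist_force: [1.1, 0.4, 0.1]
gripper_width: 0.232
```

```bash
python3 - <<'E'
from h import *
s=r.sense(); print(s['tcp_pos'],s['ee_rot'],s['wrist_force'],s['gripper_width']*87)
E
```

```text
[ 0.42641341 -0.31541893  0.05635144] [[-2.01763938e-06 -9.99798288e-01 -2.00844114e-02]
 [-1.73981021e-05 -2.00844114e-02  9.99798288e-01]
 [-1.00000000e+00  2.36666304e-06 -1.73540696e-05]] [1.09570789 0.44533043 0.1228777 ] 20.165838646225435
```

Still closing (20 mm); wait more.

Request:
play_rows:
  plan:
    - [[0,0,0,0,0,0],[0,0,0,0,0,0],[0,0,0,0,0,0]]

```text
time_s: 5.18
tcp_pos: [0.4264, -0.3154, 0.0564]
ee_rot: [[0.0, -1.0, -0.02], [0.0, -0.02, 1.0], [-1.0, -0.0, 0.0]]
wrist_force: [-0.3, 0.3, -0.5]
gripper_width: 0.055
```

Request:
play_rows:
  plan:
    - [[-0.5,0,0,0,0,0],[-1,0,0,0,0,0],[-2,0,0,0,0,0],[-3.5,0,0,0,0,0],[-5,0,0,0,0,0]]

```text
time_s: 5.8
tcp_pos: [0.4267, -0.3155, 0.1078]
ee_rot: [[0.001, -1.0, -0.02], [-0.0, -0.02, 1.0], [-1.0, -0.001, -0.0]]
wrist_force: [0.0, -0.7, -0.2]
gripper_width: 0.051
```

Request:
play_rows:
  plan:
    - [[-3,0,2,0,0,0],[-7,-3,6,0,0,0],[-11,-6,11,0,0,0],[-14,-8,17,0,0,0],[-14,-8,17,0,0,0]]

```text
time_s: 6.42
tcp_pos: [0.5047, -0.1416, 0.2497]
ee_rot: [[0.006, -1.0, -0.024], [-0.0, -0.024, 1.0], [-1.0, -0.006, -0.0]]
wrist_force: [0.3, 0.5, -0.4]
gripper_width: 0.049
```

```bash
python3 - <<'E'
from h import *
im,d=cap('wrist'); cv2.imwrite('pics/w4.png',im)
s=r.sense(); print(s['tcp_pos'],s['wrist_force'],s['gripper_width']*87)
L=load('wrist'); print(proj(L,[.506,.004,.141]))
E
```

```text
[ 0.50475838 -0.14146377  0.24928347] [0.47218995 0.79746168 0.39726839] 4.289876379734465
[267.7187652  339.60096481]
```

View pics/w4.png

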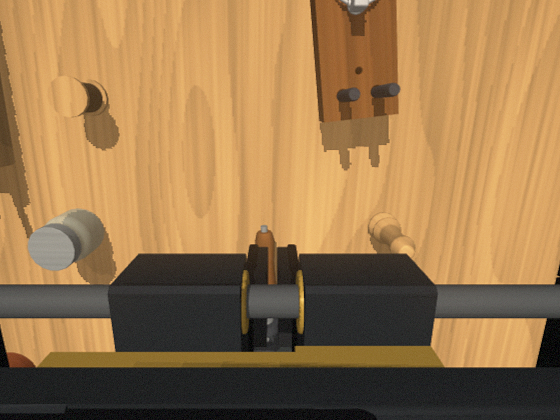

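```bash
python3 - <<'E'
from h import *
im,d=cap('scene'); S=load('scene'); a=proj(S,r.sense()['tcp_pos']); print(a)
x,y=map(int,a); crop(im,x-50,y-60,x+50,y+20,8,'s4.png'); crop(im,120,180,220,265,6,'s4p.png')
L=load('wrist'); crop(L[0],240,220,310,360,4,'w4c.png')
E
```

```text
[226.48797371 177.92883939]
```

View pics/s4.png

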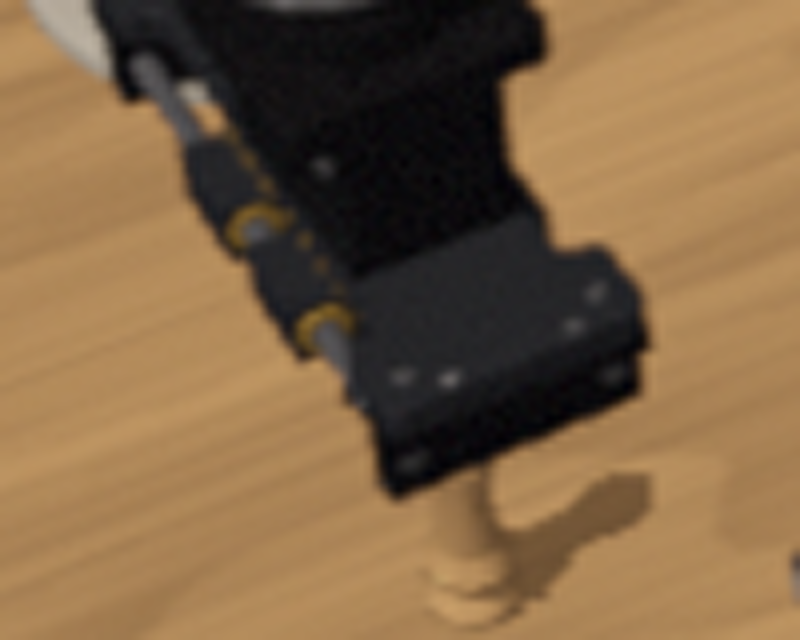

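View pics/s4p.png

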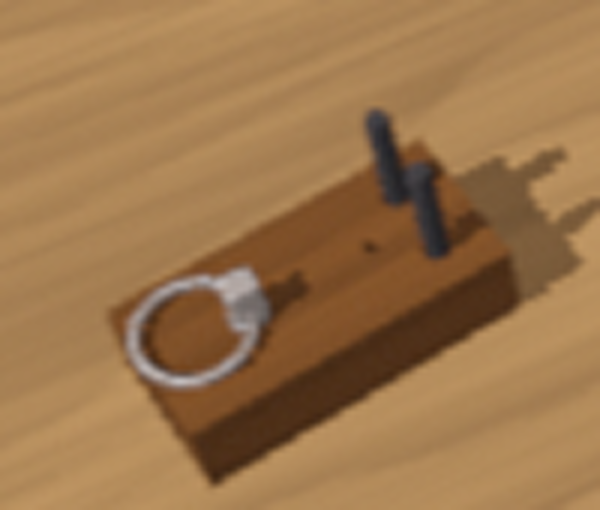

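View pics/w4c.png

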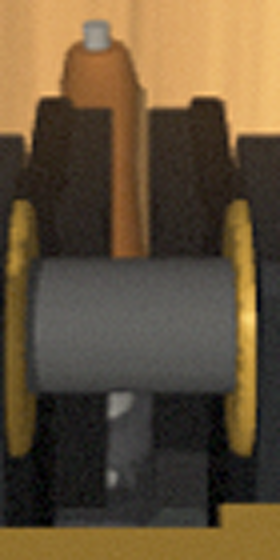

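```bash
python3 - <<'E'
from h import *
L=load('wrist'); W=cloud(L); s=r.sense(); R0=s['ee_rot']; C=(W-s['tcp_pos'])@R0*1000
for u in [252,256,260,264,280,284,290,294]:
    for v in range(240,290,8): print(u,v,np.round(C[v,u],0), end=' ')
    print()
S=load('scene'); W2=cloud(S); C2=(W2-s['tcp_pos'])@R0*1000
for v in range(-40,10,5):
    print([tuple(np.round(C2[178+v,226+u],0).astype(int)) if np.isfinite(C2[178+v,226+u,0]) else None for u in range(-5,35,6)])
print(proj(S,s['tcp_pos']))
E
```

```text
252 240 [250. -28.  97.] 252 248 [-44. -10. -10.] 252 256 [-51. -10.  -9.] 252 264 [-61.  -9. -10.] 252 272 [-69.  -9. -10.] 252 280 [-75.  -8. -10.] 252 288 [-122.   -6.  -32.] 
256 240 [209. -21.  82.] 256 248 [-43.  -8. -10.] 256 256 [-53.  -8. -10.] 256 264 [-59.  -8.  -9.] 256 272 [-65.  -7.  -8.] 256 280 [-72.  -7.  -8.] 256 288 [-123.   -5.  -32.] 
260 240 [207. -16.  81.] 260 248 [-38.  -7.  -8.] 260 256 [-49.  -6.  -8.] 260 264 [-55.  -6.  -7.] 260 272 [-65.  -6.  -8.] 260 280 [-71.  -6.  -8.] 260 288 [-122.   -4.  -31.] 
264 240 [204. -11.  79.] 264 248 [-39.  -5.  -8.] 264 256 [-50.  -5.  -9.] 264 264 [-57.  -4.  -8.] 264 272 [-66.  -4.  -9.] 264 280 [-72.  -4.  -8.] 264 288 [-122.   -3.  -31.] 
280 240 [248.   9.  96.] 280 248 [-39.   3.  -8.] 280 256 [-48.   3.  -8.] 280 264 [-57.   2.  -8.] 280 272 [-65.   2.  -8.] 280 280 [-72.   2.  -8.] 280 288 [-122.    1.  -32.] 
284 240 [248.  14.  96.] 284 248 [-39.   5.  -8.] 284 256 [-49.   4.  -8.] 284 264 [-56.   4.  -8.] 284 272 [-66.   4.  -9.] 284 280 [-72.   4.  -8.] 284 288 [-121.    2.  -31.] 
290 240 [248.  22.  96.] 2
[... 2958 characters left out ...]
, np.int64(160))]
[(np.int64(249), np.int64(205), np.int64(58)), (np.int64(-109), np.int64(-87), np.int64(-31)), (np.int64(172), np.int64(127), np.int64(66)), (np.int64(246), np.int64(176), np.int64(104)), (np.int64(245), np.int64(166), np.int64(119)), (np.int64(249), np.int64(160), np.int64(136)), (np.int64(248), np.int64(150), np.int64(151))]
[(np.int64(249), np.int64(188), np.int64(49)), (np.int64(241), np.int64(173), np.int64(63)), (np.int64(197), np.int64(130), np.int64(65)), (np.int64(218), np.int64(137), np.int64(86)), (np.int64(243), np.int64(148), np.int64(109)), (np.int64(244), np.int64(139), np.int64(125)), (np.int64(247), np.int64(132), np.int64(141))]
[226.48797371 177.92883939]
```

Request:
play_rows:
  plan:
    - [[6,0,-2,0,0,0],[12,0,-2,0,0,0],[18,0,-2,0,0,0],[22,0,-2,0,0,0],[23,0,-2,0,0,0]]
  hand: 0

```text
time_s: 7.15
tcp_pos: [0.4997, -0.165, 0.0132]
ee_rot: [[-0.008, -1.0, -0.018], [0.0, -0.018, 1.0], [-1.0, 0.008, 0.0]]
wrist_force: [-0.3, -0.3, 0.2]
gripper_width: 0.003
```

Request:
play_rows:
  plan:
    - [[0.4,0,0,0,0,0],[0.8,0,0,0,0,0],[1.2,0,0,0,0,0],[1.4,0,0,0,0,0],[1.6,0,0,0,0,0]]

```text
time_s: 7.78
tcp_pos: [0.5036, -0.1638, 0.0006]
ee_rot: [[0.001, -1.0, -0.02], [-0.0, -0.02, 1.0], [-1.0, -0.001, -0.0]]
wrist_force: [0.8, -0.4, 0.4]
gripper_width: 0.004
```

```bash
python3 - <<'E'
from h import *
im,d=cap('wrist'); cv2.imwrite('pics/w5.png',im);im,d=cap('scene'); s=r.sense(); S=load('scene'); a=proj(S,s['tcp_pos']); print(a)
x,y=map(int,a); crop(im,x-50,y-50,x+50,y+25,8,'s5.png')
print(s['tcp_pos'],s['wrist_force'],s['gripper_width']*87)
E
```

```text
[227.65382594 238.43859763]
[ 5.03315684e-01 -1.63757722e-01  3.15476633e-04] [-0.48448306  0.67984426 -1.13459231] 0.3281803948909877
```

View pics/w5.png

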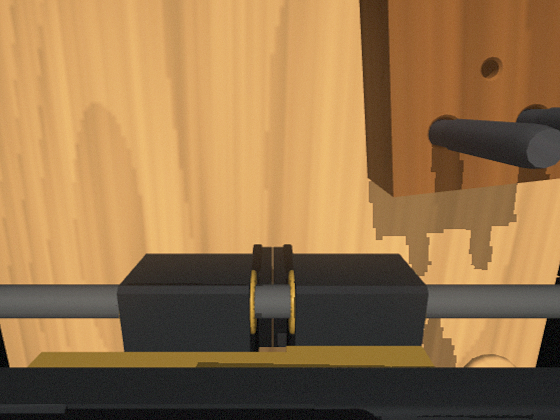

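View pics/s5.png

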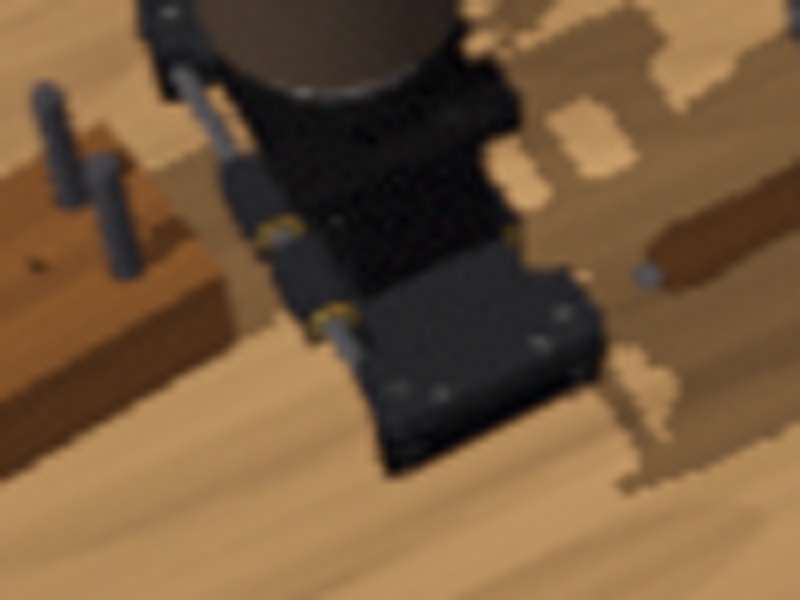

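Request:
play_rows:
  plan:
    - [[0.5,0,0,0,0,0],[1,0,0,0,0,0],[1.5,0,0,0,0,0]]

```text
time_s: 8.25
tcp_pos: [0.5033, -0.1638, -0.0151]
ee_rot: [[-0.0, -1.0, -0.02], [-0.0, -0.02, 1.0], [-1.0, 0.0, 0.0]]
wrist_force: [0.1, 0.6, -0.5]
gripper_width: 0.005
```

Request:
play_rows:
  plan:
    - [[0.3,0,0,0,0,0],[0.6,0,0,0,0,0],[0.9,0,0,0,0,0]]

```text
time_s: 8.62
tcp_pos: [0.5035, -0.1638, -0.0238]
ee_rot: [[0.0, -1.0, -0.02], [-0.0, -0.02, 1.0], [-1.0, -0.0, -0.0]]
wrist_force: [0.6, -0.8, 0.2]
gripper_width: 0.007
```

Request:
play_rows:
  plan:
    - [[0.4,0,0,0,0,0],[0.8,0,0,0,0,0],[0.9,0,0,0,0,0]]

```text
time_s: 9.0
tcp_pos: [0.5031, -0.1638, -0.033]
ee_rot: [[-0.001, -1.0, -0.02], [0.0, -0.02, 1.0], [-1.0, 0.001, 0.0]]
wrist_force: [0.2, -0.6, -0.2]
gripper_width: 0.004
```

Request:
play_rows:
  plan:
    - [[0.15,0,0,0,0,0],[0.3,0,0,0,0,0]]

```text
time_s: 9.25
tcp_pos: [0.5035, -0.1639, -0.0351]
ee_rot: [[-0.0, -1.0, -0.02], [-0.0, -0.02, 1.0], [-1.0, 0.0, -0.0]]
wrist_force: [-3.2, 2.8, 12.7]
gripper_width: 0.004
```

Request:
play_rows:
  plan:
    - [[0.15,0,0,0,0,0],[0.3,0,0,0,0,0]]

```text
time_s: 9.5
tcp_pos: [0.5036, -0.1639, -0.0352]
ee_rot: [[-0.0, -1.0, -0.022], [-0.001, -0.022, 1.0], [-1.0, 0.0, -0.001]]
wrist_force: [-9.0, 6.0, 33.3]
gripper_width: 0.01
```

Request:
play_rows:
  plan:
    - [[-5,0,0,0,0,0],[-11,0,0,0,0,0],[-15,2,-4,0,0,0],[-15,5,-10,0,0,0],[-15,7.5,-15,0,0,0]]
  hand: 0.6

```text
time_s: 10.12
tcp_pos: [0.4311, -0.3166, 0.1125]
ee_rot: [[0.002, -1.0, -0.021], [-0.001, -0.021, 1.0], [-1.0, -0.002, -0.001]]
wrist_force: [0.8, -0.1, 0.1]
gripper_width: 0.488
```

```bash
python3 - <<'E'
from h import *
im,d=cap('wrist');L=load('wrist'); W=cloud(L); s=r.sense(); R0=s['ee_rot']; C=(W-s['tcp_pos'])@R0*1000
for v in range(245,345,10): print(v,[tuple(np.round(C[v,u]).astype(int)) if np.isfinite(C[v,u,0]) else 0 for u in (60,120,200,210,345)])
cv2.imwrite('pics/w6.png',im)
rel([.4265,-.3154,.0215],down(91.1))
E
```

```text
245 [(np.int64(112), np.int64(-198), np.int64(54)), (np.int64(112), np.int64(-143), np.int64(54)), (np.int64(113), np.int64(-70), np.int64(54)), (np.int64(-38), np.int64(-33), np.int64(-6)), (np.int64(112), np.int64(63), np.int64(52))]
255 [(np.int64(111), np.int64(-199), np.int64(64)), (np.int64(-113), np.int64(-42), np.int64(-33)), (np.int64(112), np.int64(-70), np.int64(63)), (np.int64(-49), np.int64(-31), np.int64(-6)), (np.int64(113), np.int64(64), np.int64(62))]
265 [(np.int64(-118), np.int64(-54), np.int64(-33)), (np.int64(-119), np.int64(-40), np.int64(-33)), (np.int64(-60), np.int64(-33), np.int64(-6)), (np.int64(-60), np.int64(-29), np.int64(-6)), (np.int64(-60), np.int64(27), np.int64(-7))]
275 [(np.int64(-124), np.int64(-51), np.int64(-33)), (np.int64(-124), np.int64(-37), np.int64(-33)), (np.int64(-69), np.int64(-31), np.int64(-6)), (np.int64(-66), np.int64(-28), np.int64(-4)), (np.int64(-68), np.int64(25), np.int64(-6))]
285 [(np.int64(-129), np.int64(-48), np.int64(-33)), (np.int64(-128), np.int64(-36), np.int64(-33)), (np.int64(-120), np.int64(-20), np.int64(-29)), (n
[... 639 characters left out ...]
nt64(-129), np.int64(-36), np.int64(-26)), (np.int64(-123), np.int64(-20), np.int64(-22)), (np.int64(-123), np.int64(-18), np.int64(-22)), (np.int64(-124), np.int64(14), np.int64(-23))]
325 [(np.int64(-129), np.int64(-50), np.int64(-23)), (np.int64(-130), np.int64(-36), np.int64(-24)), (np.int64(-85), np.int64(-29), np.int64(6)), (np.int64(-87), np.int64(-25), np.int64(5)), (np.int64(-85), np.int64(23), np.int64(5))]
335 [(np.int64(-130), np.int64(-50), np.int64(-21)), (np.int64(-130), np.int64(-36), np.int64(-22)), (np.int64(-86), np.int64(-29), np.int64(9)), (np.int64(-86), np.int64(-25), np.int64(9)), (np.int64(-85), np.int64(23), np.int64(10))]
row [9.04 0.1  0.59] [-0.024 -0.007 -0.002]
```

View pics/w6.png

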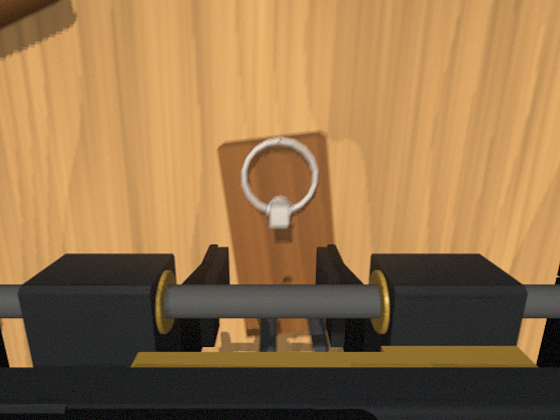

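Request:
play_rows:
  plan:
    - [[0,0,0.1,0,0,0],[3,0.1,0.1,0,0,0],[6,0.1,0.1,0,0,0],[6,0.1,0.1,0,0,0]]

```text
time_s: 10.68
tcp_pos: [0.4291, -0.3125, 0.0494]
ee_rot: [[-0.005, -1.0, -0.022], [0.002, -0.022, 1.0], [-1.0, 0.005, 0.002]]
wrist_force: [0.2, -0.4, 0.5]
gripper_width: 0.595
```

```bash
python3 - <<'E'
from h import *
rel([.4265,-.3154,.0215],down(91.1))
im,d=cap('wrist'); crop(im,190,130,350,260,5,'w7.png')
E
```

```text
row [ 2.79  0.25 -0.29] [ 0.014  0.013 -0.029]
```

View pics/w7.png

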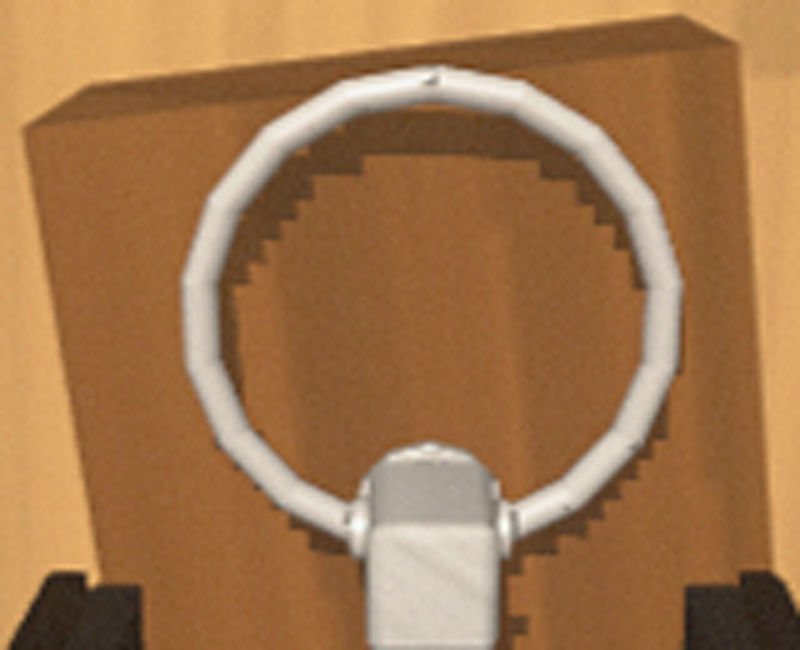

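Request:
play_rows:
  plan:
    - [[0,0.25,-0.3,0,0,0],[1.5,0.25,-0.3,0,0,0],[2.75,0.25,-0.3,0,0,0],[2.75,0.25,-0.3,0,0,0]]

```text
time_s: 11.22
tcp_pos: [0.4267, -0.3169, 0.0224]
ee_rot: [[-0.003, -1.0, -0.02], [0.001, -0.02, 1.0], [-1.0, 0.003, 0.001]]
wrist_force: [-0.8, -0.4, 0.4]
gripper_width: 0.601
```

```bash
python3 - <<'E'
from h import *
rel([.4265,-.3154,.0215],down(91.1))
im,d=cap('wrist'); crop(im,190,160,350,290,5,'w8.png')
L=load('wrist')
print([ (proj(L,[.4266,-.3154+dy,z])-[190,160])*5 for dy,z in [(-.0075,.071),(.0075,.071),(-.0095,.057),(.0095,.071)]])
E
```

```text
row [0.09 0.02 0.15] [ 0.003  0.008 -0.017]
[array([414.02683189, 525.06323172]), array([410.61896007, 675.30670047]), array([413.73864779, 444.81497303]), array([410.17722684, 694.78147444])]
```

View pics/w8.png

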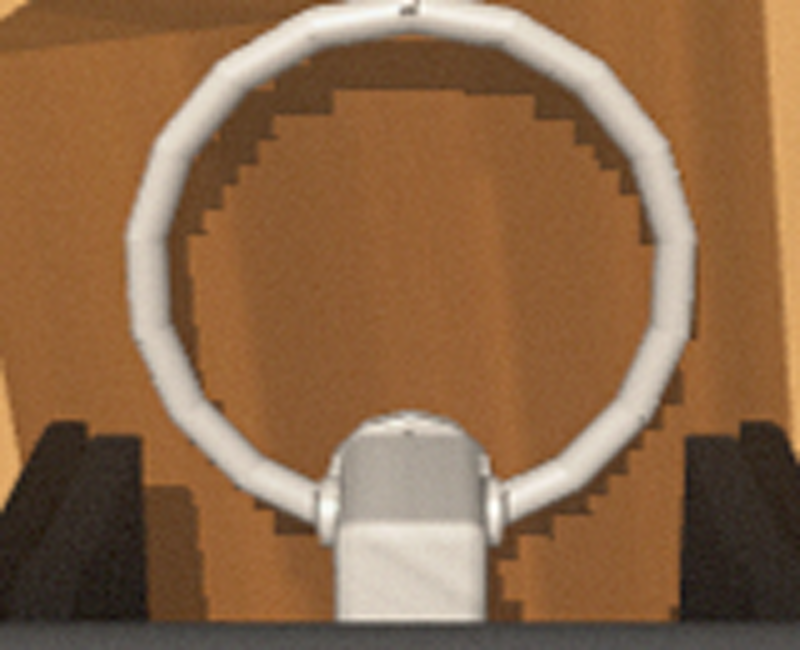

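Request:
play_rows:
  plan:
    - [[0.05,0.02,0.13,0,0,0],[0.05,0.02,0.13,0,0,0]]

```text
time_s: 11.52
tcp_pos: [0.4279, -0.3161, 0.0236]
ee_rot: [[0.001, -1.0, -0.02], [-0.0, -0.02, 1.0], [-1.0, -0.001, -0.0]]
wrist_force: [-0.6, 0.2, 0.3]
gripper_width: 0.6
```

Request:
play_rows:
  plan:
    - [[0,0,0,0,0,0],[0,0,0,0,0,0],[0,0,0,0,0,0],[0,0,0,0,0,0],[0,0,0,0,0,0]]
  hand: 0.05

```text
time_s: 12.15
tcp_pos: [0.4277, -0.3161, 0.0234]
ee_rot: [[-0.0, -1.0, -0.02], [0.0, -0.02, 1.0], [-1.0, 0.0, 0.0]]
wrist_force: [-0.4, 0.6, 0.2]
gripper_width: 0.159
```

Request:
play_rows:
  plan:
    - [[0,0,0,0,0,0],[0,0,0,0,0,0]]

```text
time_s: 12.4
tcp_pos: [0.4277, -0.3161, 0.0234]
ee_rot: [[-0.0, -1.0, -0.02], [0.0, -0.02, 1.0], [-1.0, 0.0, 0.0]]
wrist_force: [0.6, -0.5, 0.1]
gripper_width: 0.152
```

Request:
play_rows:
  plan:
    - [[-0.5,0,0,0,0,0],[-1.5,0,0,0,0,0],[-3,0,0,0,0,0],[-5,0,0,0,0,0],[-9,0,0,0,0,0]]

```text
time_s: 13.02
tcp_pos: [0.4267, -0.3156, 0.1139]
ee_rot: [[-0.003, -1.0, -0.02], [0.001, -0.02, 1.0], [-1.0, 0.003, 0.001]]
wrist_force: [1.3, -0.1, -0.6]
gripper_width: 0.157
```

Request:
play_rows:
  plan:
    - [[-5,0,2,0,0,0],[-10,-1,6,0,0,0],[-15,-2.5,11,0,0,0],[-18,-4,17,0,0,0],[-18,-6,23,0,0,0]]

```text
time_s: 13.65
tcp_pos: [0.4793, -0.0997, 0.2958]
ee_rot: [[0.007, -1.0, -0.019], [0.0, -0.019, 1.0], [-1.0, -0.007, 0.0]]
wrist_force: [1.7, -0.3, -1.7]
gripper_width: 0.159
```

Request:
play_rows:
  plan:
    - [[0,-1.5,5,0,0,0],[0,-1.8,8,0,0,0],[0,-1.8,8,0,0,0],[0,-1.8,8,0,0,0]]

```text
time_s: 14.15
tcp_pos: [0.4944, -0.021, 0.2923]
ee_rot: [[0.001, -1.0, -0.02], [0.0, -0.02, 1.0], [-1.0, -0.001, -0.0]]
wrist_force: [-0.6, -0.8, -1.0]
gripper_width: 0.157
```

```bash
python3 - <<'E'
from h import *
im,d=cap('wrist'); cv2.imwrite('pics/w9.png',im); s=r.sense(); print(s['tcp_pos'],s['wrist_force'],s['gripper_width']*87)
L=load('wrist'); print(proj(L,[.506,.004,.141]), proj(L,s['tcp_pos']+s['ee_rot']@[.0184,0,0]))
E
```

```text
[ 0.49444074 -0.02132242  0.29210215] [ 0.4031969   0.60349639 -1.28076519] 13.461249480342511
[260.04287632 209.04090216] [271.95131191 228.1971215 ]
```

View pics/w9.png

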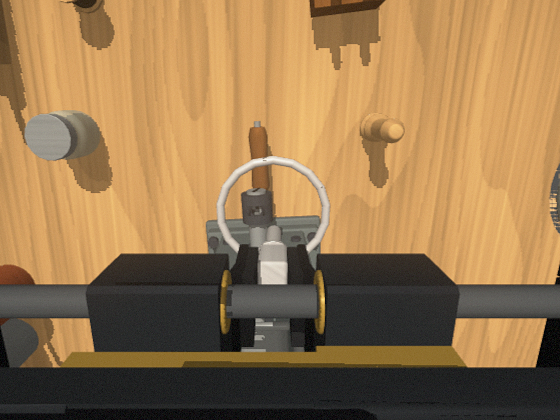

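Pin is held; the hub is visible through the ring at about (257,208). Crop.

```bash
python3 - <<'E'
from h import *
L=load('wrist'); crop(L[0],215,110,325,300,4,'w9c.png'); crop(L[0],230,170,300,220,11,'w9d.png')
E
```

```text
(no output)
```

View pics/w9c.png

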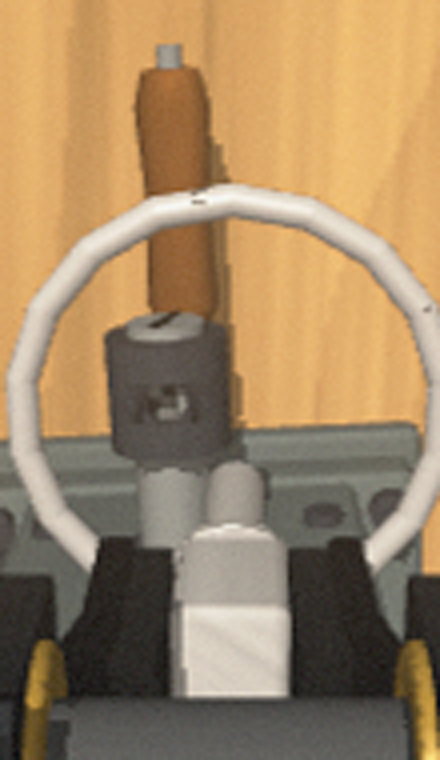

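View pics/w9d.png

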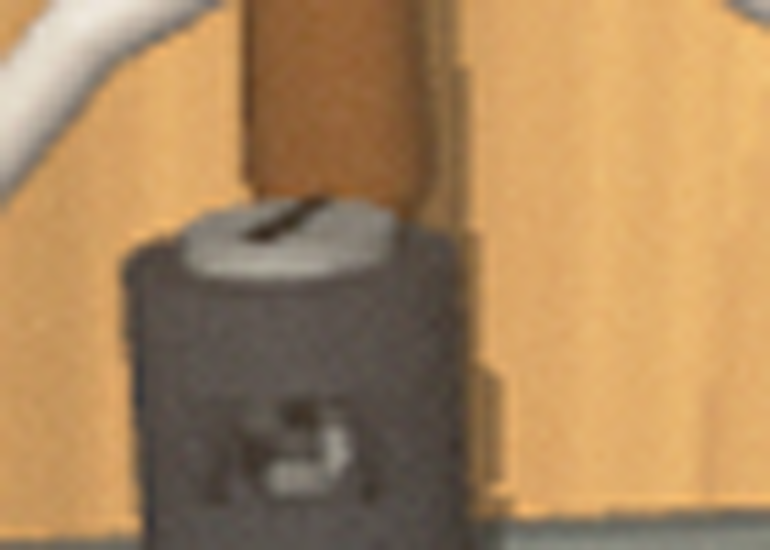

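```bash
python3 - <<'E'
from h import *
L=load('wrist'); f=lambda a,b,z: print((a,b),np.round(onz(L,230+a/11,170+b/11,z),4))
f(290,450,.141); f(295,445,.141); f(130,400,.125); f(465,400,.125); f(298,275,.141)
# shaft near hub behind: w9c coordinates 138..200 at row 500
for a in (139,201): print(onz(L,215+a/4,110+480/4,.125))
print('front', onz(L,215+166/4,110+338/4,.141),'rear',onz(L,215+172/4,110+462/4,.141))
W=cloud(L); print(np.round(W[185:222:4,256],4)); 
print('shaft face c',[onz(L,230+a/11,170+b/11,.125) for a,b in [(290,238)]])
# groove ends
print('groove depth',[np.round(W[int(170+b/11),int(230+a/11)],4) for a,b in [(255,238),(310,205),(220,250),(340,250)]])
# base plate of mill rows: mill yaw from top cam
T=load('top'); 
print([np.round(onz(T,150+a/5,180+b/5,.01),4) for a,b in [(482,100),(483,375),(145,385)]])
print([np.round(onz(T,150+a/5,180+b/5,.24),4) for a,b in [(410,120),(410,240),(72,125),(75,240)]])
E
```

```text
(290, 450) [0.5097 0.006  0.141 ]
(295, 445) [0.5092 0.0055 0.141 ]
(130, 400) [0.5256 0.006  0.125 ]
(465, 400) [0.4937 0.0054 0.125 ]
(298, 275) [ 0.5091 -0.0104  0.141 ]
[0.51716245 0.03198186 0.125     ]
[0.50065463 0.03163684 0.125     ]
front [ 0.50968308 -0.01089868  0.141     ] rear [0.50787097 0.02140558 0.141     ]
[[ 5.143e-01  2.000e-04  4.440e-02]
 [ 5.109e-01 -1.270e-02  1.242e-01]
 [ 5.104e-01 -1.120e-02  1.358e-01]
 [ 5.102e-01 -8.400e-03  1.411e-01]
 [ 5.101e-01 -4.100e-03  1.404e-01]
 [ 5.101e-01 -2.000e-04  1.414e-01]
 [ 5.110e-01  1.060e-02  1.178e-01]
 [ 5.104e-01  1.080e-02  1.323e-01]
 [ 5.100e-01  1.240e-02  1.412e-01]
 [ 5.100e-01  1.680e-02  1.406e-01]]
shaft face c [array([ 0.51049033, -0.0100743 ,  0.125     ])]
groove depth [array([ 0.5135, -0.0127,  0.1337]), array([ 0.509 , -0.0132,  0.1215]), array([ 0.5166, -0.0114,  0.133 ]), array([ 0.5064, -0.012 ,  0.1344])]
[array([0.5819, 0.0549, 0.01  ]), array([0.4255, 0.0487, 0.01  ]), array([0.4154, 0.2359, 0.01  ])]
[array([0.5273, 0.0734, 0.24  ]), array([0.4732, 0.0711, 0.24  ]), array([0.5208, 0.2238, 0.24  ]), array([0.4693, 0.2188, 0.24  ])]
```

```bash
python3 - <<'E'
from h import *
L=load('wrist'); s=r.sense(); R0=s['ee_rot'];t=s['tcp_pos']
for c in [(-47.6,7,-6.8),(-47.6,-7,-6.8),(-21.6+6,0,-51+.7)]:
    print(c,(proj(L,t+R0@np.array(c)/1000)-[215,110])*4)
im,d=cap('scene'); S=load('scene'); a=proj(S,t); print(a); x,y=map(int,a); crop(im,x-60,y-50,x+60,y+40,6.6,'s9.png')
rel([.5096,.0055,.23],down(92.5))
E
```

```text
(-47.6, 7, -6.8) [289.87142016 605.55815435]
(-47.6, -7, -6.8) [165.34291872 605.39099159]
(-15.600000000000001, 0, -50.3) [228.20937267 180.6942275 ]
[270.12916957 143.89412371]
row [ 6.2  -1.56  2.67] [-0.142  0.     0.003]
```

View pics/s9.png

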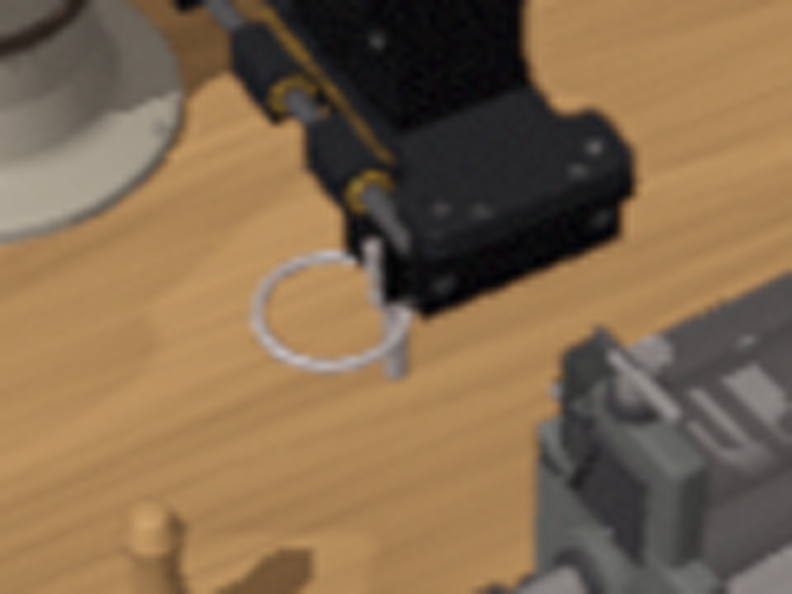

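Request:
play_rows:
  plan:
    - [[4,-1.65,2.6,-0.14,0,0],[8,-1.65,2.6,-0.14,0,0],[10.5,-1.65,2.6,-0.14,0,0],[10.5,-1.65,2.6,-0.14,0,0],[10.5,-1.65,2.6,-0.14,0,0]]

```text
time_s: 14.88
tcp_pos: [0.5117, 0.0052, 0.188]
ee_rot: [[0.002, -0.999, -0.044], [0.0, -0.044, 0.999], [-1.0, -0.002, -0.0]]
wrist_force: [0.3, -0.4, -0.7]
gripper_width: 0.157
```

```bash
python3 - <<'E'
from h import *
im,d=cap('wrist'); L=load('wrist'); crop(im,200,100,340,260,4.5,'w10.png'); 
rel([.5105,.005,.165],down(92.5))
im,d=cap('scene'); S=load('scene'); crop(im,230,140,330,220,8,'s10.png')
E
```

```text
row [ 2.33  0.14 -0.04] [0.002 0.002 0.018]
```

View pics/w10.png

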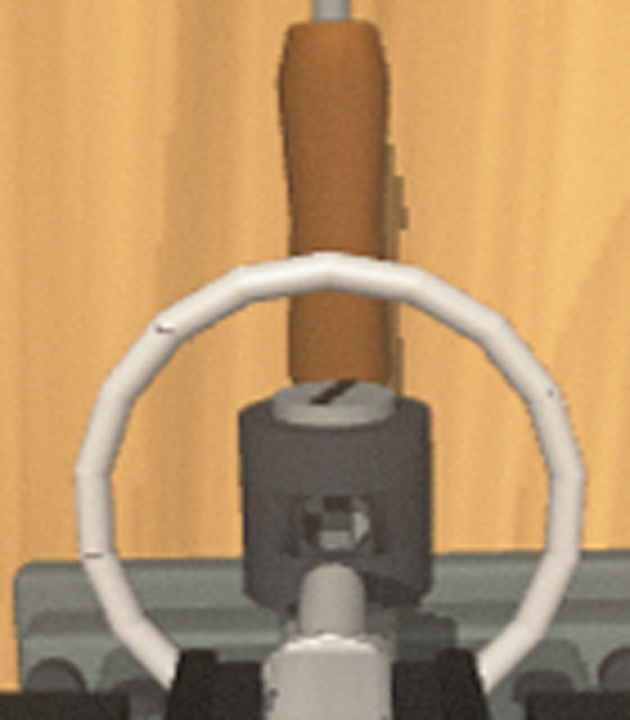

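View pics/s10.png

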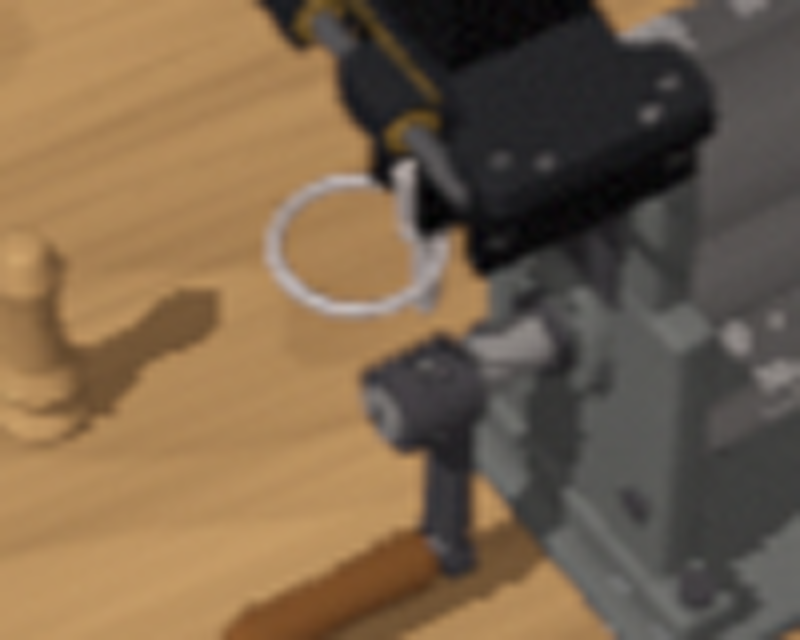

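```bash
python3 - <<'E'
from h import *
L=load('wrist'); g=lambda a,b,z: np.round(onz(L,200+a/4.5,100+b/4.5,z),4)
print('hole',g(336,522,.141),'hub front',g(336,424,.141),'rear',g(340,608,.141),'sides',g(242,500,.125),g(432,500,.125))
s=r.sense(); t=s['tcp_pos']+s['ee_rot']@[.0184,0,.0007]; print('tip',t,(proj(L,t)-[200,100])*4.5,s['tcp_pos'])
t2=s['tcp_pos']+s['ee_rot']@[.0,0,-.0038]
print((proj(L,t2)-[200,100])*4.5)
E
```

```text
hole [0.5099 0.0054 0.141 ] hub front [ 0.5106 -0.0104  0.141 ] rear [0.5086 0.0197 0.141 ] sides [0.5254 0.0071 0.125 ] [0.4938 0.0057 0.125 ]
tip [0.51180642 0.00624002 0.16986116] [323.01057777 587.21186935] [0.51177739 0.00552917 0.18826072]
[323.02091105 601.23268942]
```

Request:
play_rows:
  plan:
    - [[0,0.08,-0.08,0,0,0],[1.2,0.08,-0.08,0,0,0],[2.4,0.08,-0.08,0,0,0],[2.4,0.08,-0.08,0,0,0]]

```text
time_s: 15.48
tcp_pos: [0.5087, 0.0046, 0.1608]
ee_rot: [[-0.004, -0.999, -0.044], [-0.001, -0.044, 0.999], [-1.0, 0.004, -0.001]]
wrist_force: [0.2, 0.8, -0.6]
gripper_width: 0.155
```

```bash
python3 - <<'E'
from h import *
im,d=cap('wrist'); L=load('wrist'); crop(im,200,120,340,280,4.5,'w11.png'); 
rel([.511,.0047,.156],down(92.5))
E
```

```text
row [ 0.57 -0.15 -0.01] [ 0.006 -0.004 -0.011]
```

View pics/w11.png

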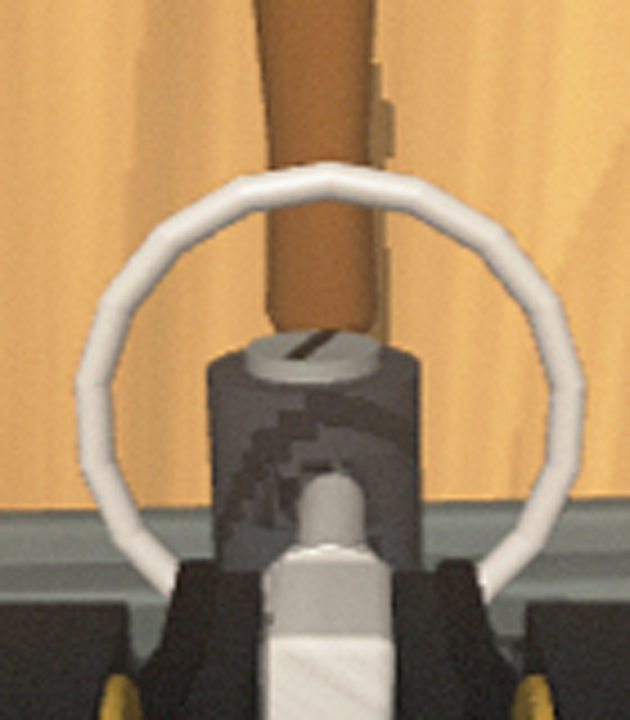

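Request:
play_rows:
  plan:
    - [[0,-0.19,0,0,0,0],[0,-0.19,0,0,0,0],[0,-0.19,0,0,0,0]]

```text
time_s: 15.9
tcp_pos: [0.512, 0.005, 0.1628]
ee_rot: [[0.0, -0.999, -0.044], [0.0, -0.044, 0.999], [-1.0, -0.0, 0.0]]
wrist_force: [0.3, 0.5, -0.4]
gripper_width: 0.16
```

```bash
python3 - <<'E'
from h import *
im,d=cap('wrist'); L=load('wrist'); crop(im,200,120,340,280,4.5,'w12.png'); 
rel([.511,.0047,.156],down(92.5))
E
```

```text
row [ 0.68  0.1  -0.03] [0.005 0.001 0.002]
```

View pics/w12.png

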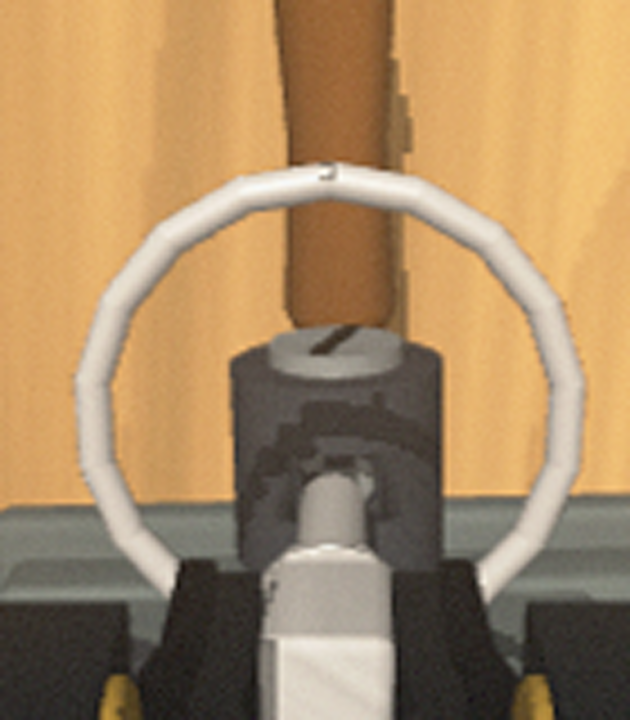

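Request:
play_rows:
  plan:
    - [[0.1,0.06,0,0,0,0],[0.3,0.06,0,0,0,0],[0.5,0.06,0,0,0,0],[0.5,0.06,0,0,0,0]]

```text
time_s: 16.45
tcp_pos: [0.511, 0.0049, 0.1573]
ee_rot: [[-0.001, -0.999, -0.044], [-0.0, -0.044, 0.999], [-1.0, 0.001, -0.0]]
wrist_force: [-1.3, -0.3, -0.5]
gripper_width: 0.155
```

Request:
play_rows:
  plan:
    - [[0.1,0,0,0,0,0],[0.2,0,0,0,0,0],[0.2,0,0,0,0,0]]

```text
time_s: 16.82
tcp_pos: [0.5112, 0.0049, 0.1555]
ee_rot: [[-0.0, -0.999, -0.044], [-0.0, -0.044, 0.999], [-1.0, 0.0, -0.0]]
wrist_force: [0.3, -0.3, -1.6]
gripper_width: 0.155
```

Below the hub's top with no contact: the tip is in the hub's hole. Down to the shaft.

Request:
play_rows:
  plan:
    - [[0.1,0,0,0,0,0],[0.2,0,0,0,0,0],[0.2,0,0,0,0,0]]

```text
time_s: 17.2
tcp_pos: [0.5112, 0.0049, 0.1534]
ee_rot: [[-0.0, -0.999, -0.044], [-0.0, -0.044, 0.999], [-1.0, 0.0, -0.0]]
wrist_force: [0.1, -0.3, -1.0]
gripper_width: 0.156
```

Request:
play_rows:
  plan:
    - [[0.1,0,0,0,0,0],[0.1,0,0,0,0,0]]

```text
time_s: 17.45
tcp_pos: [0.5112, 0.0049, 0.1525]
ee_rot: [[-0.0, -0.999, -0.044], [-0.0, -0.044, 0.999], [-1.0, 0.0, -0.0]]
wrist_force: [-0.4, 0.1, -1.0]
gripper_width: 0.158
```

Request:
play_rows:
  plan:
    - [[0.1,0,0,0,0,0],[0.1,0,0,0,0,0]]

```text
time_s: 17.7
tcp_pos: [0.5115, 0.005, 0.1516]
ee_rot: [[0.001, -0.999, -0.045], [0.0, -0.045, 0.999], [-1.0, -0.001, 0.0]]
wrist_force: [0.1, 0.3, 0.2]
gripper_width: 0.157
```

Request:
play_rows:
  plan:
    - [[0.1,0,0,0,0,0],[0.1,0,0,0,0,0]]

```text
time_s: 17.95
tcp_pos: [0.5117, 0.005, 0.1508]
ee_rot: [[0.001, -0.999, -0.045], [0.0, -0.045, 0.999], [-1.0, -0.001, 0.0]]
wrist_force: [0.9, 1.6, -0.2]
gripper_width: 0.153
```

```bash
python3 - <<'E'
from h import *
s=r.sense(); print(s['tcp_pos'],s['wrist_force'],s['moment'])
im,d=cap('wrist'); crop(im,200,120,340,280,4.5,'w13.png')
im,d=cap('scene'); crop(im,230,140,330,220,8,'s13.png')
E
```

```text
[0.51167938 0.0050288  0.15077355] [ 0.94239576  1.59055098 -0.17904341] [ 0.08016292 -0.36406531 -0.03060753]
```

View pics/w13.png

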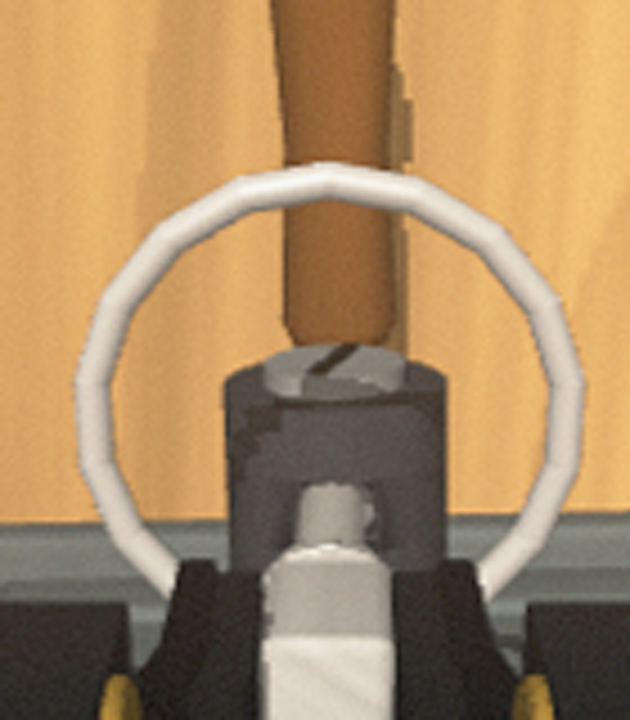

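View pics/s13.png

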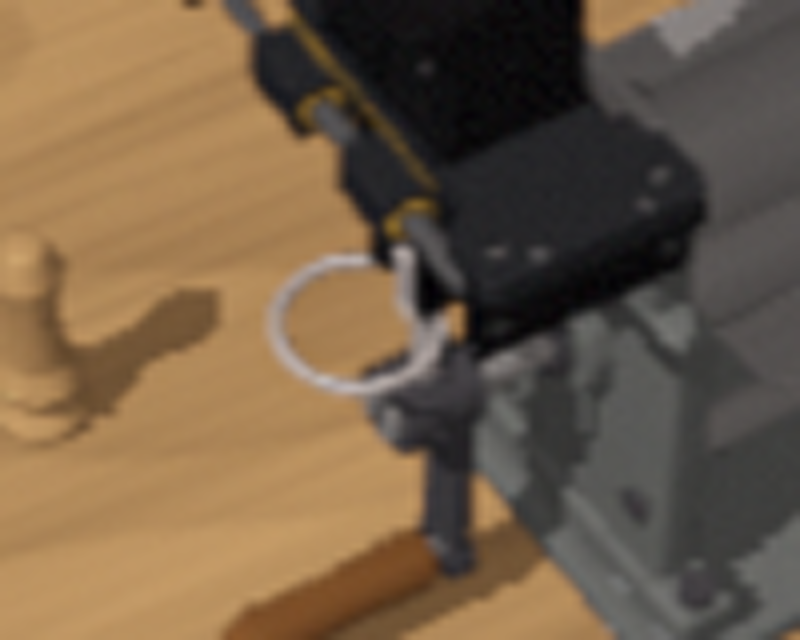

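Request:
play_rows:
  plan:
    - [[0.1,0,0,0,0,0],[0.1,0,0,0,0,0]]

```text
time_s: 18.3
tcp_pos: [0.5118, 0.005, 0.15]
ee_rot: [[0.001, -0.999, -0.045], [0.0, -0.045, 0.999], [-1.0, -0.001, 0.0]]
wrist_force: [1.3, 0.5, 1.7]
gripper_width: 0.153
```

```bash
python3 - <<'E'
from h import *
s=r.sense(); print(s['tcp_pos'],s['wrist_force'],s['moment'])
E
```

```text
[0.51178915 0.0050337  0.14995172] [1.28975578 0.54215443 1.70279433] [ 0.14883329 -0.46361468 -0.02167986]
```

Request:
play_rows:
  plan:
    - [[0,-0.12,0,0,0,0.29],[0.01,-0.25,0,0,0,0.57],[0.03,-0.37,0,0,0,0.86],[0.05,-0.5,0,0,0,1.15],[0.05,-0.5,0,0,0,1.15]]

```text
time_s: 18.92
tcp_pos: [0.5157, 0.0051, 0.1481]
ee_rot: [[-0.202, -0.978, -0.044], [-0.009, -0.043, 0.999], [-0.979, 0.202, -0.0]]
wrist_force: [-0.7, 0.0, 0.9]
gripper_width: 0.155
```

```bash
cat >> h.py <<'E'
def st(C=(.5108,.005,.125)):
    s=r.sense(); R0=s['ee_rot']; th=np.arctan2(-R0[0,0],-R0[2,0]); q=R0.T@(s['tcp_pos']-np.array(C))*1000
    F=R0.T@s['wrist_force']; M=R0.T@s['moment']
    print('t%.2f th %.3f rad; radial %.2f tang(y) %.2f z %.2f head-off-hub %.2f | F tool %s M %s w %.1f'%(s['time_s'],th,-q[0],q[1],q[2],-q[0]+21.6-16,np.round(F,1),np.round(M,2),s['gripper_width']*87))
E
python3 -c "
from h import *
st()"
```

```text
t18.93 th 0.203 rad; radial 23.65 tang(y) -0.14 z -0.14 head-off-hub 29.25 | F tool [-0.8  0.9  0.1] M [-0.07 -0.09 -0.29] w 13.5
```

Request:
play_rows:
  plan:
    - [[0.1,0,0,0,0,0],[0.15,0,0,0,0,0],[0.15,0,0,0,0,0]]

```text
time_s: 19.3
tcp_pos: [0.5156, 0.0051, 0.1479]
ee_rot: [[-0.199, -0.979, -0.045], [-0.009, -0.044, 0.999], [-0.98, 0.199, 0.0]]
wrist_force: [-0.6, -0.1, 1.2]
gripper_width: 0.159
```

```bash
python3 -c "
from h import *
st()
im,d=cap('wrist'); crop(im,200,120,340,280,4.5,'w14.png')"
```

```text
t19.30 th 0.200 rad; radial 23.37 tang(y) -0.18 z -0.10 head-off-hub 28.97 | F tool [-1.1  0.8 -0.1] M [-0.04 -0.02 -0.25] w 13.9
```

View pics/w14.png

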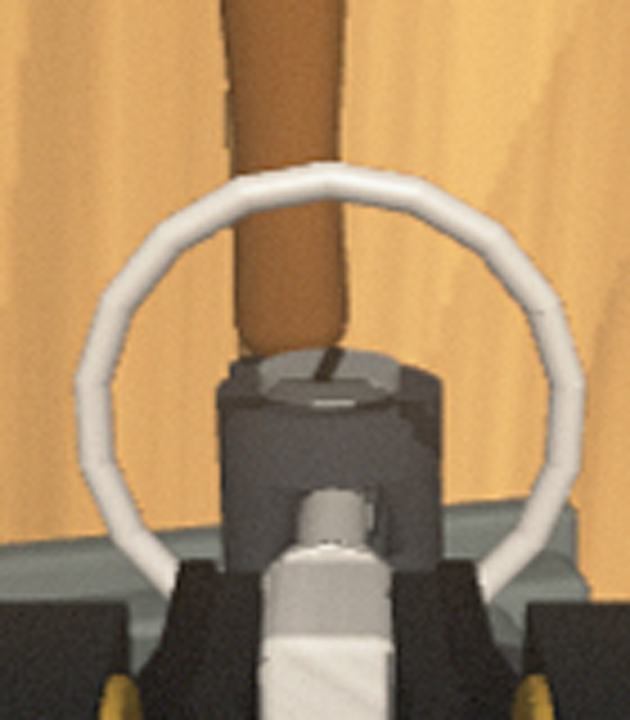

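Request:
play_rows:
  plan:
    - [[0,-0.06,0,0,0,0.14],[0,-0.12,0,0,0,0.29],[0.01,-0.18,0,0,0,0.43],[0.01,-0.23,0,0,0,0.57]]

```text
time_s: 19.85
tcp_pos: [0.5177, 0.0052, 0.1468]
ee_rot: [[-0.299, -0.953, -0.044], [-0.013, -0.042, 0.999], [-0.954, 0.299, -0.0]]
wrist_force: [-2.2, -0.2, 2.5]
gripper_width: 0.154
```

```bash
python3 -c "
from h import *
st()"
```

```text
t19.85 th 0.303 rad; radial 22.91 tang(y) -0.10 z -0.14 head-off-hub 28.51 | F tool [-1.7  2.9 -0.1] M [-0.03 -0.12  0.32] w 13.4
```

Request:
play_rows:
  plan:
    - [[0,-0.06,0,0,0,0.14],[0.03,-0.11,0,0,0,0.29],[0.05,-0.11,0,0,0,0.29]]

```text
time_s: 20.23
tcp_pos: [0.5192, 0.0053, 0.1457]
ee_rot: [[-0.345, -0.938, -0.044], [-0.015, -0.042, 0.999], [-0.939, 0.345, -0.0]]
wrist_force: [-2.9, 0.3, 1.6]
gripper_width: 0.158
```

```bash
python3 -c "
from h import *
st()"
```

```text
t20.23 th 0.352 rad; radial 22.30 tang(y) -0.75 z -0.07 head-off-hub 27.90 | F tool [-0.5  3.3  0.4] M [-0.   -0.07  0.25] w 13.7
```

Request:
play_rows:
  plan:
    - [[0.05,-0.05,0,0,0,0.14],[0.1,-0.05,0,0,0,0.14],[0.15,-0.05,0,0,0,0.14]]

```text
time_s: 20.6
tcp_pos: [0.5191, 0.0053, 0.1447]
ee_rot: [[-0.366, -0.93, -0.045], [-0.016, -0.041, 0.999], [-0.931, 0.366, -0.0]]
wrist_force: [-2.4, -0.5, 2.7]
gripper_width: 0.153
```

```bash
python3 -c "
from h import *
st()"
```

```text
t20.60 th 0.375 rad; radial 21.41 tang(y) -0.50 z -0.08 head-off-hub 27.01 | F tool [-1.7  3.3 -0.4] M [-0.06 -0.12  0.13] w 13.3
```

Request:
play_rows:
  plan:
    - [[0.1,0,0,0,0,0],[0.2,0,0,0,0,0],[0.3,0,0,0,0,0]]

```text
time_s: 20.98
tcp_pos: [0.5179, 0.0053, 0.1419]
ee_rot: [[-0.366, -0.93, -0.045], [-0.016, -0.041, 0.999], [-0.93, 0.366, 0.0]]
wrist_force: [-2.3, -0.6, 2.0]
gripper_width: 0.155
```

```bash
python3 -c "
from h import *
st()
im,d=cap('wrist'); crop(im,200,120,340,280,4.5,'w15.png')"
```

```text
t20.98 th 0.375 rad; radial 18.29 tang(y) -0.43 z -0.04 head-off-hub 23.89 | F tool [-1.   2.9 -0.5] M [-0.05 -0.11  0.16] w 13.5
```

View pics/w15.png

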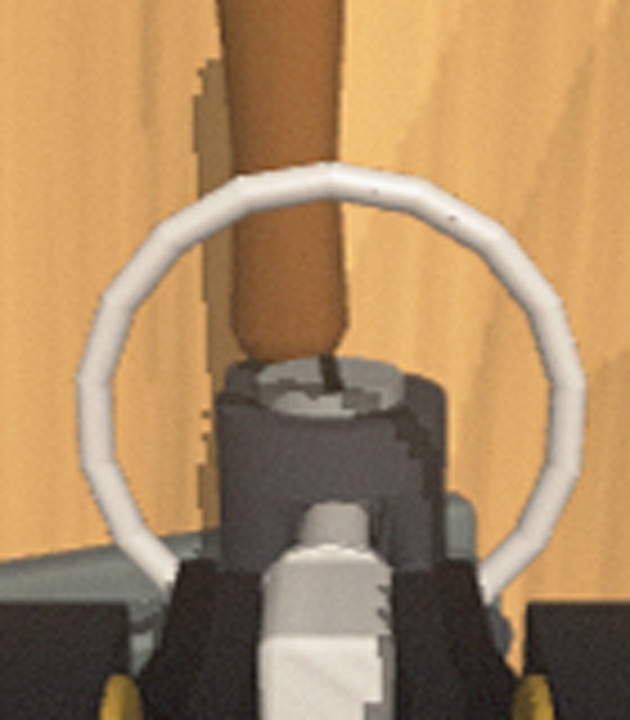

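Request:
play_rows:
  plan:
    - [[0.15,0,0,0,0,0],[0.3,0,0,0,0,0],[0.45,0,0,0,0,0],[0.6,0,0,0,0,0]]

```text
time_s: 21.52
tcp_pos: [0.5156, 0.0051, 0.1362]
ee_rot: [[-0.366, -0.929, -0.045], [-0.016, -0.041, 0.999], [-0.93, 0.367, -0.0]]
wrist_force: [-3.0, -0.4, 2.8]
gripper_width: 0.156
```

```bash
python3 -c "
from h import *
st()"
```

```text
t21.52 th 0.375 rad; radial 12.20 tang(y) -0.33 z -0.08 head-off-hub 17.80 | F tool [-1.5  3.8 -0.2] M [-0.01 -0.09  0.34] w 13.6
```

Request:
play_rows:
  plan:
    - [[0.15,0,0,0,0,0],[0.3,0,0,0,0,0],[0.45,0,0,0,0,0],[0.6,0,0,0,0,0]]

```text
time_s: 22.02
tcp_pos: [0.5135, 0.005, 0.1306]
ee_rot: [[-0.366, -0.929, -0.045], [-0.016, -0.041, 0.999], [-0.93, 0.366, -0.0]]
wrist_force: [-2.8, -0.0, 3.3]
gripper_width: 0.156
```

```bash
python3 -c "
from h import *
st()"
```

```text
t22.02 th 0.375 rad; radial 6.22 tang(y) -0.45 z -0.08 head-off-hub 11.82 | F tool [-2.   3.8  0.1] M [-0.08 -0.12  0.34] w 13.6
```

Request:
play_rows:
  plan:
    - [[0.15,0,0,0,0,0],[0.3,0,0,0,0,0],[0.45,0,0,0,0,0],[0.6,0,0,0,0,0]]

```text
time_s: 22.52
tcp_pos: [0.5114, 0.005, 0.1251]
ee_rot: [[-0.366, -0.93, -0.045], [-0.016, -0.041, 0.999], [-0.93, 0.366, -0.0]]
wrist_force: [-3.0, 1.0, 3.7]
gripper_width: 0.158
```

```bash
python3 -c "
from h import *
st()"
```

```text
t22.52 th 0.375 rad; radial 0.27 tang(y) -0.48 z -0.07 head-off-hub 5.87 | F tool [-2.3  4.   1.2] M [-0.02 -0.2   0.39] w 13.8
```

Request:
play_rows:
  plan:
    - [[0.1,0,0,0,0,0],[0.2,0,0,0,0,0],[0.3,0,0,0,0,0],[0.4,0,0,0,0,0]]

```text
time_s: 23.02
tcp_pos: [0.5098, 0.0049, 0.1214]
ee_rot: [[-0.366, -0.929, -0.044], [-0.016, -0.041, 0.999], [-0.93, 0.367, 0.0]]
wrist_force: [-2.1, -0.7, 3.6]
gripper_width: 0.156
```

```bash
python3 -c "
from h import *
st()"
```

```text
t23.02 th 0.375 rad; radial -3.77 tang(y) -0.38 z -0.05 head-off-hub 1.83 | F tool [-2.6  3.3 -0.7] M [-0.08 -0.16  0.52] w 13.6
```

Request:
play_rows:
  plan:
    - [[0.1,0,0,0,0,0],[0.15,0,0,0,0,0]]

```text
time_s: 23.28
tcp_pos: [0.5092, 0.0049, 0.1199]
ee_rot: [[-0.366, -0.929, -0.045], [-0.016, -0.041, 0.999], [-0.93, 0.367, 0.0]]
wrist_force: [-3.6, -0.2, 3.5]
gripper_width: 0.156
```

```bash
python3 -c "
from h import *
st()"
```

```text
t23.27 th 0.375 rad; radial -5.30 tang(y) -0.38 z -0.05 head-off-hub 0.30 | F tool [-1.9  4.7  0. ] M [-0.07 -0.19  0.5 ] w 13.6
```

Request:
play_rows:
  plan:
    - [[0.05,0,0,0,0,0],[0.1,0,0,0,0,0]]

```text
time_s: 23.52
tcp_pos: [0.509, 0.0048, 0.1193]
ee_rot: [[-0.366, -0.93, -0.045], [-0.016, -0.042, 0.999], [-0.93, 0.366, -0.0]]
wrist_force: [-2.9, 1.6, 6.0]
gripper_width: 0.154
```

```bash
python3 -c "
from h import *
st()
im,d=cap('wrist'); crop(im,200,120,340,280,4.5,'w16.png')
im,d=cap('scene'); crop(im,230,140,330,220,8,'s16.png')
"
```

```text
t23.52 th 0.375 rad; radial -5.92 tang(y) -0.43 z -0.07 head-off-hub -0.32 | F tool [-4.5  4.8  1.7] M [-0.01 -0.34  0.8 ] w 13.4
```

View pics/w16.png

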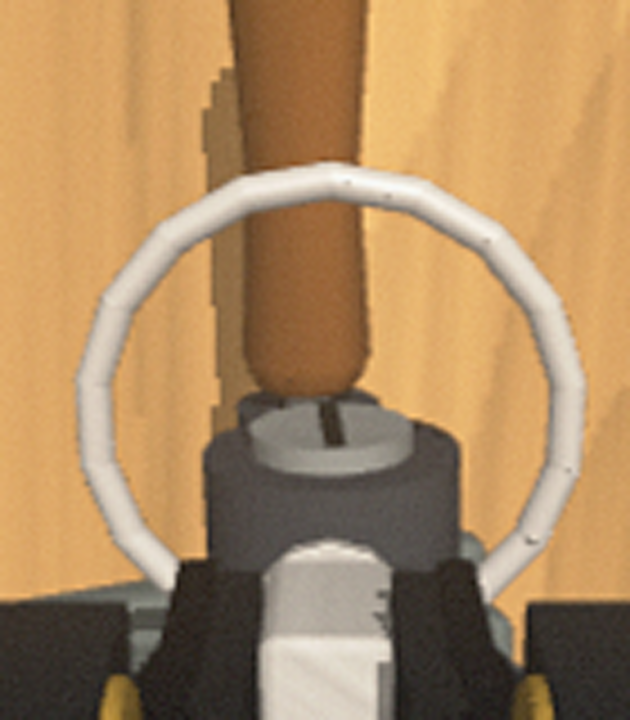

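View pics/s16.png

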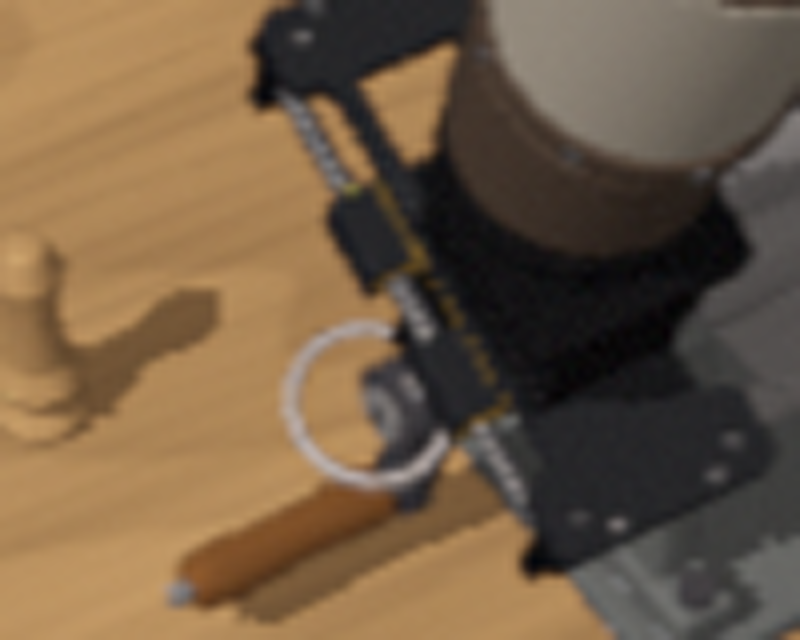

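Request:
play_rows:
  plan:
    - [[0.08,0,0,0,0,0],[0.08,0,0,0,0,0]]

```text
time_s: 23.88
tcp_pos: [0.5091, 0.0049, 0.1192]
ee_rot: [[-0.365, -0.93, -0.045], [-0.017, -0.042, 0.999], [-0.931, 0.365, -0.0]]
wrist_force: [-3.5, 0.3, 7.6]
gripper_width: 0.156
```

```bash
python3 -c "
from h import *
st()"
```

```text
t23.88 th 0.374 rad; radial -5.99 tang(y) -0.55 z -0.07 head-off-hub -0.39 | F tool [-5.8  6.1  0.4] M [-0.08 -0.36  0.92] w 13.6
```

Request:
play_rows:
  plan:
    - [[0,0,0,0,0,0],[0,0,0,0,0,0],[0,0,0,0,0,0]]
  hand: 0.5

```text
time_s: 24.25
tcp_pos: [0.5091, 0.0049, 0.1178]
ee_rot: [[-0.365, -0.93, -0.044], [-0.016, -0.041, 0.999], [-0.931, 0.366, 0.0]]
wrist_force: [0.6, -0.8, -0.1]
gripper_width: 0.412
```

```bash
python3 -c "
from h import *
st()
s=r.sense(); np.savez('P0.npz',p=s['tcp_pos'],R=s['ee_rot']); print(s['tcp_pos'])"
```

```text
t24.25 th 0.374 rad; radial -7.32 tang(y) -1.09 z -0.01 head-off-hub -1.72 | F tool [-0.1 -0.6 -0.8] M [-0.05 -0.11 -0.9 ] w 35.9
[0.50914003 0.00491682 0.11779072]
```

Request:
play_rows:
  plan:
    - [[-1,0,0,0,0,0],[-3,0,0,0,0,0],[-5.5,0,-1,0,0,0],[-6,0,-4,0,0,0],[-6,0,-5,0,0,0]]

```text
time_s: 24.88
tcp_pos: [0.5336, -0.0451, 0.1748]
ee_rot: [[-0.364, -0.93, -0.043], [-0.016, -0.04, 0.999], [-0.931, 0.365, -0.0]]
wrist_force: [-0.3, 0.7, -0.7]
gripper_width: 0.5
```

```bash
cat >> h.py <<'E'
def pf():
    z=np.load('P0.npz'); s=r.sense(); q=z['R'].T@(s['tcp_pos']-z['p'])*1000
    F=z['R'].T@s['wrist_force']
    print('t%.2f tip in pin frame: x %.1f y %.1f z %.1f | F tool0 %s'%(s['time_s'],-q[1],q[2]-.7,11.7-q[0],np.round(F,1)), 'w',s['gripper_width']*87)
E
python3 -c "
from h import *
pf()
im,d=cap('wrist'); cv2.imwrite('pics/w17.png',im)
im,d=cap('scene'); crop(im,230,140,330,220,8,'s17.png')"
```

```text
t24.88 tip in pin frame: x -0.2 y -51.8 z 72.9 | F tool0 [0.7 0.  0.7] w 43.51419605506873
```

View pics/w17.png

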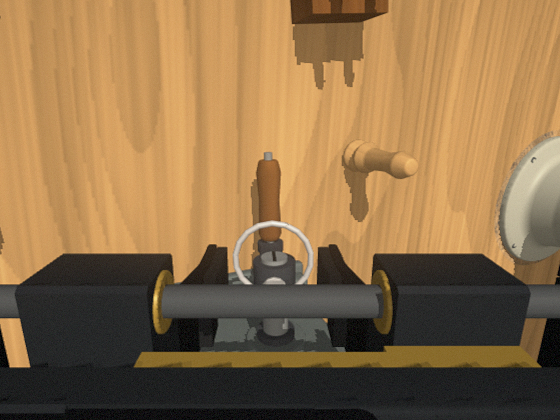

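View pics/s17.png

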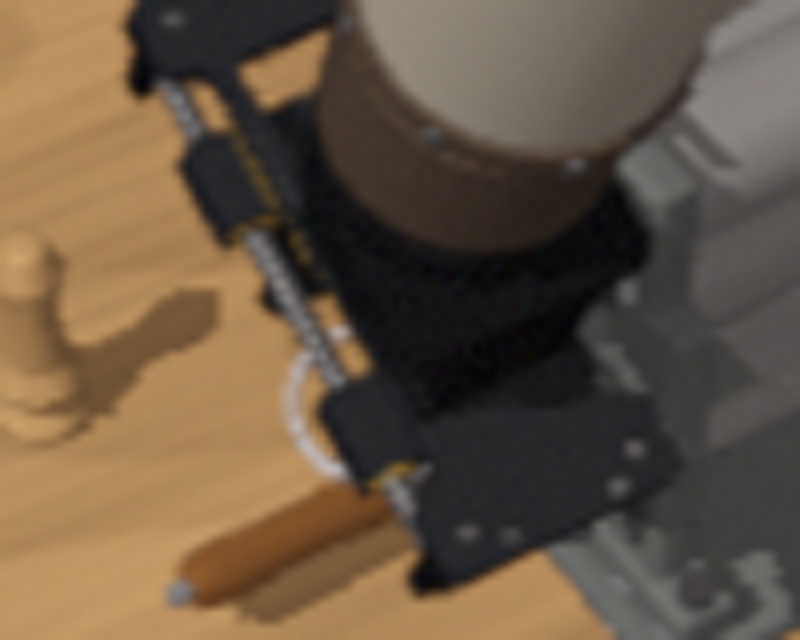

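```bash
python3 -c "
from h import *
L=load('wrist'); z=np.load('P0.npz')
for p in [(0,-51,6),(0,-53,6),(-7,-7.5,26),(7,-7.5,26),(0,-18,-16)]:
    w=z['p']+z['R']@(np.array([-p[2]-23.3,-p[0],p[1]+.7])/1000); print(p,proj(L,w))
crop(L[0],220,210,330,350,5,'w17c.png')"
```

```text
(0, -51, 6) [271.71295604 223.29797286]
(0, -53, 6) [271.71054229 220.43735542]
(-7, -7.5, 26) [282.53439227 296.96370431]
(7, -7.5, 26) [260.86760589 296.96204573]
(0, -18, -16) [271.81116997 256.04669763]
```

View pics/w17c.png

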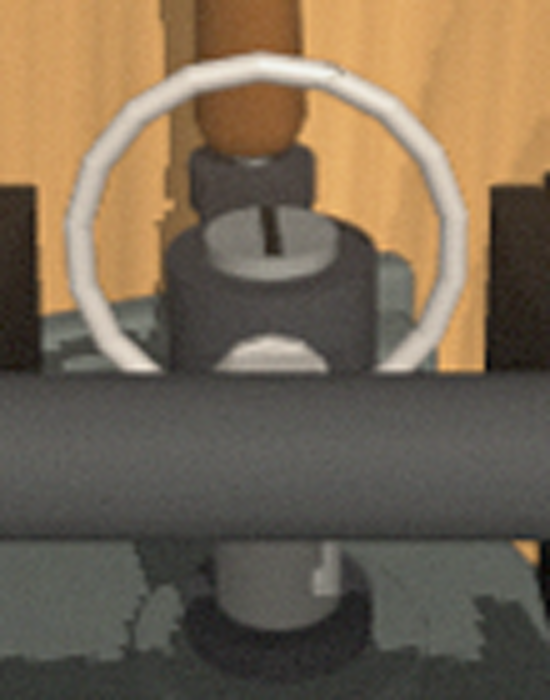

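Request:
play_rows:
  plan:
    - [[1.5,0,0.2,0,0,0],[3,0,0.3,0,0,0],[4.5,0,0.3,0,0,0],[5.2,0,0.3,0,0,0],[5.2,0,0.3,0,0,0]]
  hand: 0

```text
time_s: 25.6
tcp_pos: [0.5133, -0.042, 0.1253]
ee_rot: [[-0.367, -0.929, -0.045], [-0.017, -0.042, 0.999], [-0.93, 0.368, -0.0]]
wrist_force: [0.2, -0.4, 0.4]
gripper_width: 0.042
```

```bash
python3 -c "
from h import *
pf()
im,d=cap('wrist'); crop(im,200,150,340,300,4.5,'w18.png')"
```

```text
t25.60 tip in pin frame: x -0.8 y -47.7 z 19.4 | F tool0 [-0.5  0.  -0.4] w 3.660432512808662
```

View pics/w18.png

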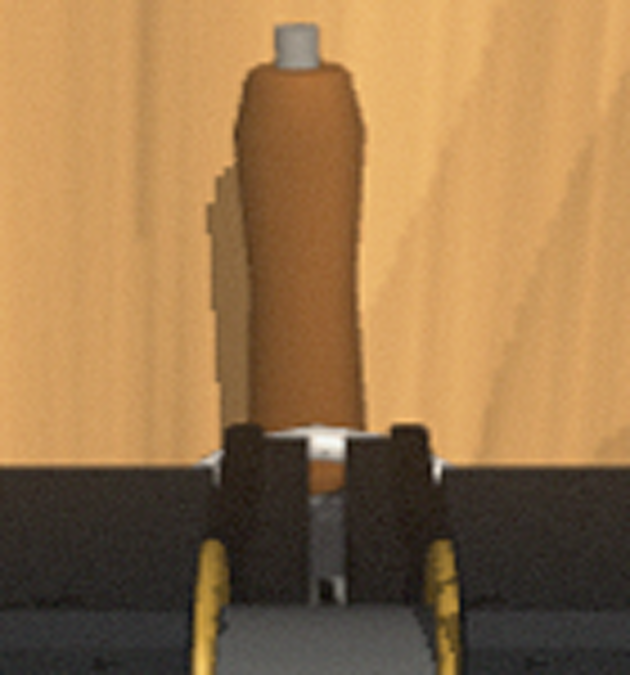

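Request:
play_rows:
  plan:
    - [[0.5,0,-0.15,0,0,0],[1,0,-0.15,0,0,0],[1.3,0,-0.15,0,0,0]]

```text
time_s: 26.02
tcp_pos: [0.5088, -0.0438, 0.1134]
ee_rot: [[-0.366, -0.929, -0.044], [-0.016, -0.041, 0.999], [-0.93, 0.367, 0.0]]
wrist_force: [0.4, 0.5, 0.2]
gripper_width: 0.006
```

```bash
python3 -c "
from h import *
pf()"
```

```text
t26.02 tip in pin frame: x -0.8 y -49.3 z 6.7 | F tool0 [-0.3 -0.3  0.4] w 0.5128629349139291
```

Request:
play_rows:
  plan:
    - [[0.3,0,0,0,0,0],[0.6,0,0,0,0,0],[0.9,0,0,0,0,0]]

```text
time_s: 26.4
tcp_pos: [0.5066, -0.0439, 0.1059]
ee_rot: [[-0.364, -0.93, -0.045], [-0.017, -0.042, 0.999], [-0.931, 0.364, -0.0]]
wrist_force: [1.1, -0.7, 4.3]
gripper_width: 0.005
```

```bash
python3 -c "
from h import *
pf()"
```

```text
t26.40 tip in pin frame: x -0.1 y -49.4 z -1.1 | F tool0 [-4.4  0.6 -0.7] w 0.4361218112654843
```

Request:
play_rows:
  plan:
    - [[0.3,0,0,0,0,0],[0.6,0,0.05,0,0,0],[0.9,0,0.15,0,0,0],[1.2,0,0.25,0,0,0]]

```text
time_s: 26.9
tcp_pos: [0.5013, -0.0409, 0.0939]
ee_rot: [[-0.366, -0.93, -0.045], [-0.016, -0.042, 0.999], [-0.931, 0.366, 0.001]]
wrist_force: [1.9, 2.9, 6.0]
gripper_width: 0.003
```

```bash
python3 -c "
from h import *
pf()
im,d=cap('wrist'); crop(im,200,150,340,300,4.5,'w19.png')"
```

```text
t26.90 tip in pin frame: x -0.5 y -46.1 z -14.2 | F tool0 [-6.3  0.3  2.8] w 0.21878961570283614
```

View pics/w19.png

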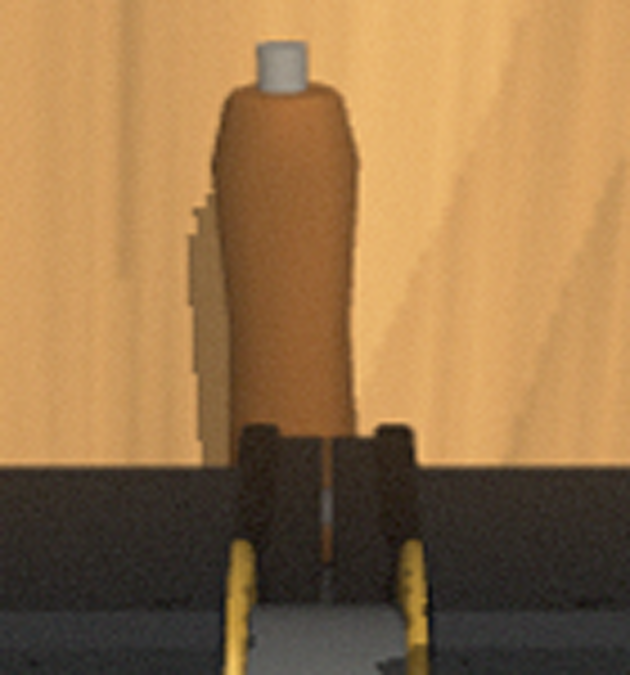

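Request:
play_rows:
  plan:
    - [[0.4,0,0.1,0,0,0],[0.8,0,0.3,0,0,0],[1.2,0,0.5,0,0,0]]

```text
time_s: 27.32
tcp_pos: [0.4974, -0.0354, 0.0832]
ee_rot: [[-0.364, -0.93, -0.044], [-0.015, -0.042, 0.999], [-0.931, 0.364, 0.002]]
wrist_force: [2.6, 5.9, 7.7]
gripper_width: 0.004
```

```bash
python3 -c "
from h import *
pf()"
```

```text
t27.32 tip in pin frame: x 0.1 y -40.5 z -25.5 | F tool0 [-8.2  0.2  5.7] w 0.3332221427641856
```

Request:
play_rows:
  plan:
    - [[0.3,0,0.2,0,0,0],[0.6,0,0.3,0,0,0],[0.8,0,0.4,0,0,0],[0.8,0,0.4,0,0,0]]

```text
time_s: 27.82
tcp_pos: [0.4951, -0.0307, 0.0764]
ee_rot: [[-0.362, -0.931, -0.045], [-0.014, -0.043, 0.999], [-0.932, 0.362, 0.003]]
wrist_force: [2.8, 7.1, 9.2]
gripper_width: 0.005
```

```bash
python3 -c "
from h import *
pf()"
```

```text
t27.82 tip in pin frame: x 0.6 y -35.7 z -32.5 | F tool0 [-9.7  0.4  6.9] w 0.3922105847585774
```

```bash
python3 -c "
from h import *
im,d=cap('wrist'); crop(im,180,200,360,350,4.4,'w20.png')
im,d=cap('scene'); crop(im,230,140,330,220,8,'s20.png')
im,d=cap('top'); crop(im,230,190,300,250,11,'t20.png')"
```

```text
(no output)
```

View pics/w20.png

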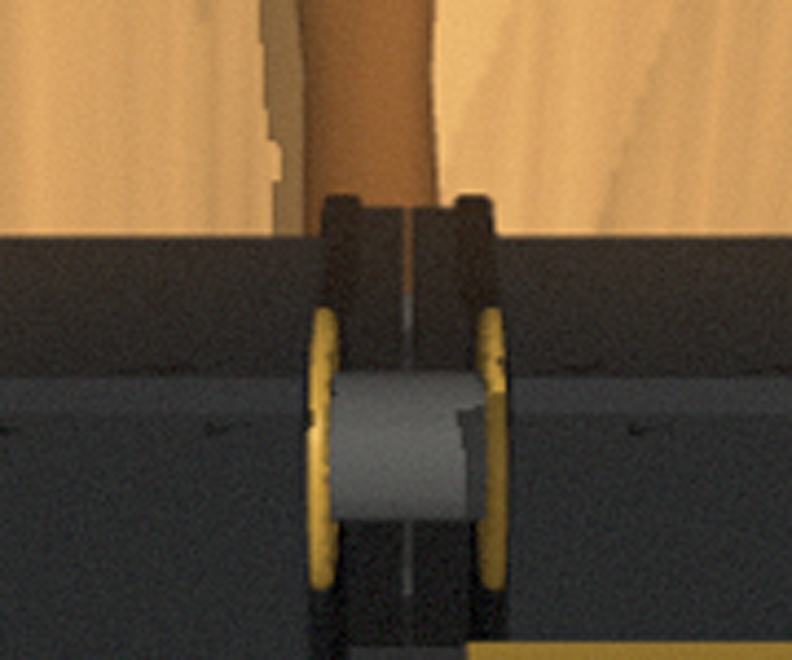

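View pics/s20.png

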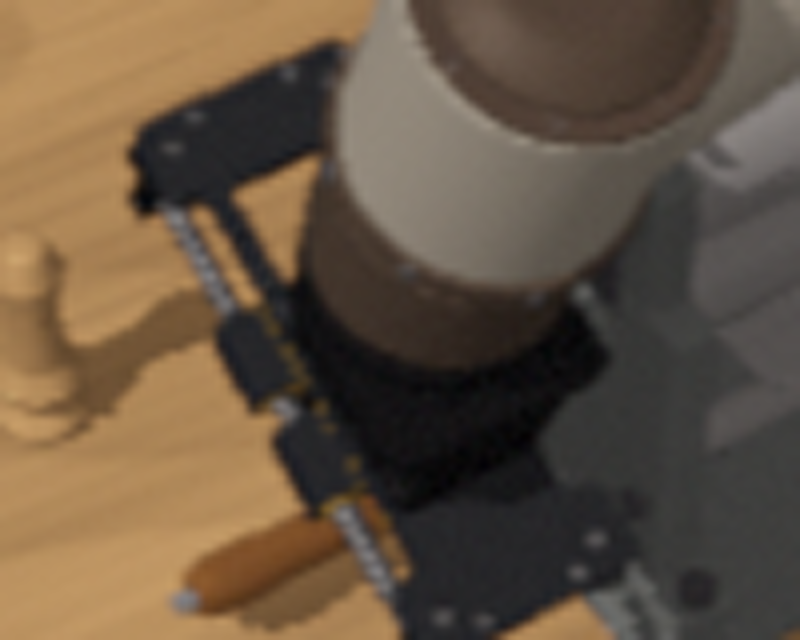

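View pics/t20.png

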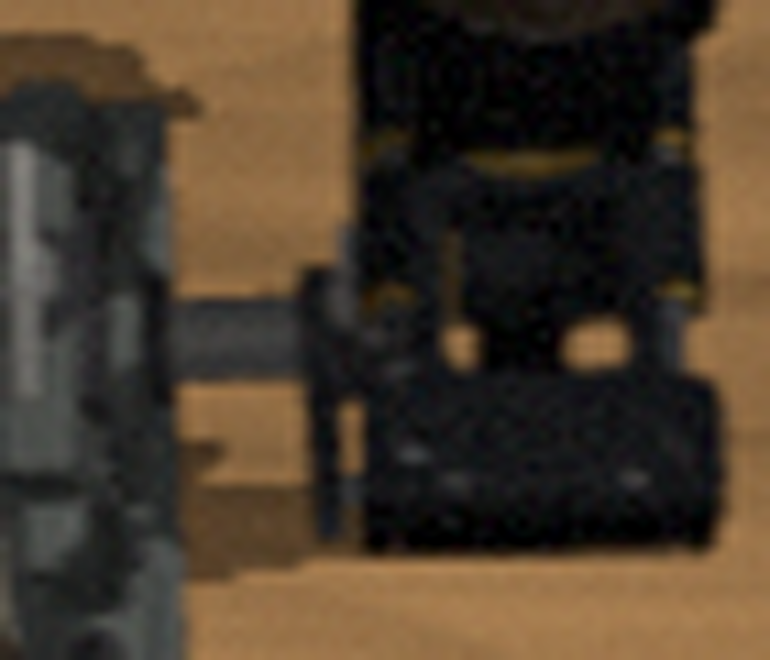

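Request:
play_rows:
  plan:
    - [[0.1,0,0.2,0,0,0],[0.25,0,0.4,0,0,0],[0.25,0,0.4,0,0,0]]

```text
time_s: 28.35
tcp_pos: [0.4937, -0.0272, 0.0738]
ee_rot: [[-0.363, -0.931, -0.045], [-0.014, -0.043, 0.999], [-0.932, 0.363, 0.002]]
wrist_force: [2.1, 6.8, 8.5]
gripper_width: 0.005
```

```bash
python3 -c "
from h import *
pf()"
```

```text
t28.35 tip in pin frame: x 0.4 y -32.1 z -35.4 | F tool0 [-8.8  0.9  6.7] w 0.4332878100540031
```

Request:
play_rows:
  plan:
    - [[-0.3,0,0,0,0,0],[-0.8,0,-0.1,0,0,0],[-1.6,0,-0.5,0,0,0]]

```text
time_s: 28.72
tcp_pos: [0.4975, -0.0342, 0.0877]
ee_rot: [[-0.369, -0.928, -0.044], [-0.017, -0.041, 0.999], [-0.929, 0.369, -0.001]]
wrist_force: [0.0, -0.0, 1.3]
gripper_width: 0.005
```

```bash
python3 -c "
from h import *
pf()"
```

```text
t28.73 tip in pin frame: x -1.4 y -39.3 z -21.2 | F tool0 [-1.2  0.4 -0. ] w 0.43938564047758
```

Request:
play_rows:
  plan:
    - [[-2,0,-1,0,0,0],[-5,0,-2,0,0,0],[-9,0,-3,0,0,0],[-12,0,-3,0,0,0],[-12,0,-3,0,0,0]]

```text
time_s: 29.35
tcp_pos: [0.5453, -0.0624, 0.2016]
ee_rot: [[-0.362, -0.931, -0.044], [-0.016, -0.041, 0.999], [-0.932, 0.362, -0.0]]
wrist_force: [0.4, -1.0, -0.5]
gripper_width: 0.006
```

```bash
python3 -c "
from h import *
pf()
im,d=cap('wrist'); crop(im,180,150,380,350,3.5,'w21.png')
im,d=cap('scene'); crop(im,230,140,330,220,8,'s21.png')"
```

```text
t29.35 tip in pin frame: x 0.2 y -69.5 z 101.9 | F tool0 [ 0.3 -0.5 -1. ] w 0.5651554405670208
```

View pics/w21.png

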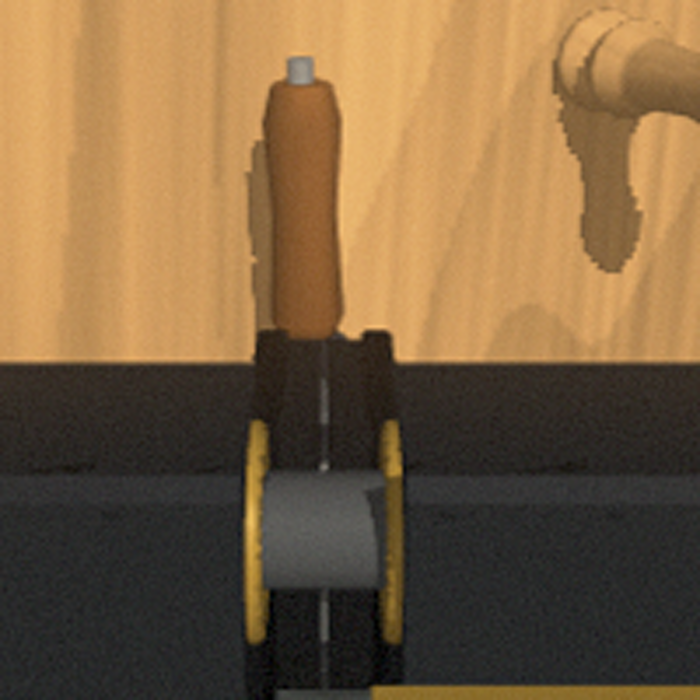

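View pics/s21.png

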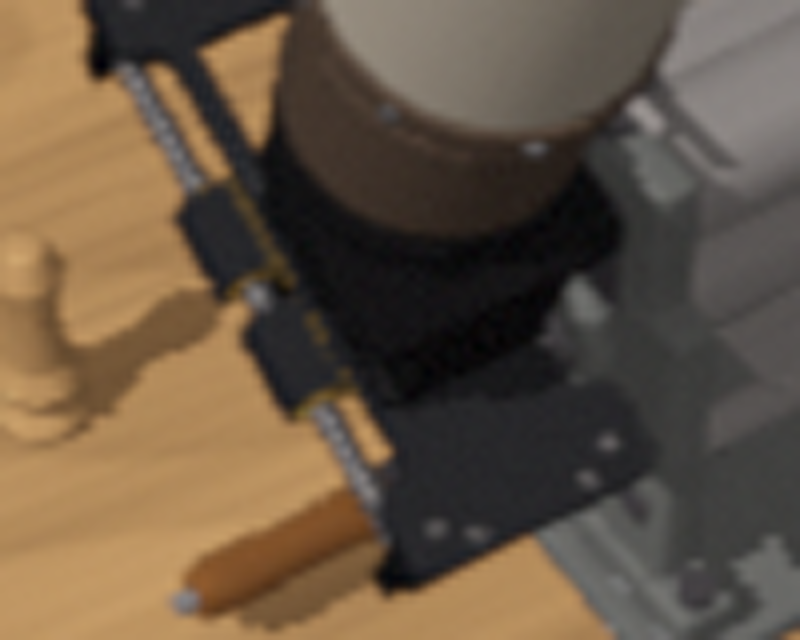

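Request:
play_rows:
  plan:
    - [[-4,2,-3,0,0,-0.7],[-8,6,-6,0,0,-1.4],[-10,10,-9,0,0,-2.1],[-10,14,-11,0,0,-2.1],[-10,18,-12,0,0,-2.1]]

```text
time_s: 30.08
tcp_pos: [0.4157, -0.188, 0.3582]
ee_rot: [[-0.011, -0.999, -0.043], [0.0, -0.043, 0.999], [-1.0, 0.01, 0.001]]
wrist_force: [-0.2, 0.5, 0.4]
gripper_width: 0.008
```

```bash
python3 -c "
from h import *
im,d=cap('scene'); crop(im,240,150,320,220,9,'s22.png'); print(r.sense()['tcp_pos'])
im,d=cap('top'); crop(im,230,190,300,250,11,'t22.png')
im,d=cap('wrist'); cv2.imwrite('pics/w22.png',im)"
```

```text
[ 0.41293573 -0.18900959  0.36129569]
```

View pics/s22.png

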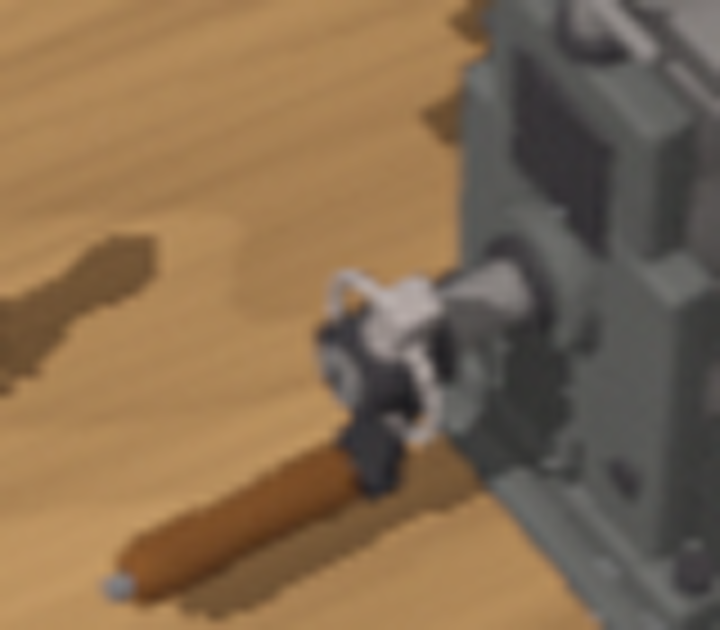

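View pics/t22.png

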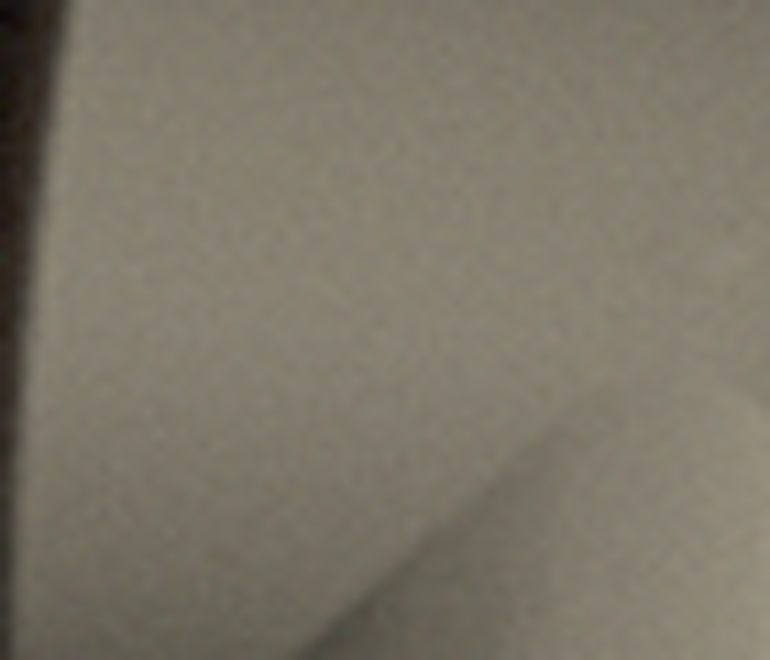

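View pics/w22.png

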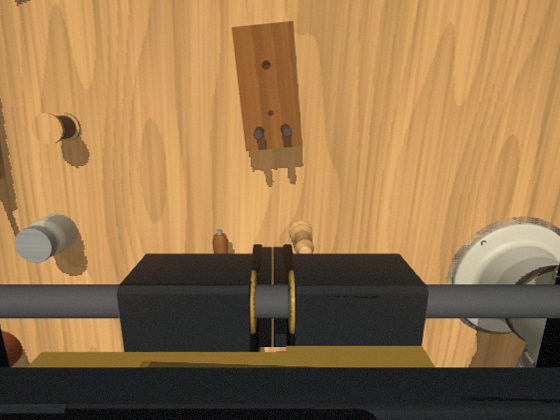

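```bash
python3 -c "
from h import *
S=load('scene'); z=np.load('P0.npz')
im=cv2.resize(S[0][150:220,240:320],None,fx=9,fy=9,interpolation=cv2.INTER_CUBIC)
def w(p): return z['p']+z['R']@(np.array([-p[2]-23.3,-p[0],p[1]+.7])/1000)
for a,c in [(1.57,(0,255,0)),(1.2,(0,0,255))]:
  P=[]
  for t in np.linspace(0,2*np.pi,40):
    x=28*np.sin(t); d=23+28*np.cos(t)
    P.append((proj(S,w((x,-d*np.cos(a),6-d*np.sin(a))))-[240,150])*9)
  cv2.polylines(im,[np.array(P).astype(np.int32)],True,c,1)
cv2.imwrite('pics/s23.png',im)
W=cloud(S); R=z['R']
"
```

```text
(no output)
```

View pics/s23.png

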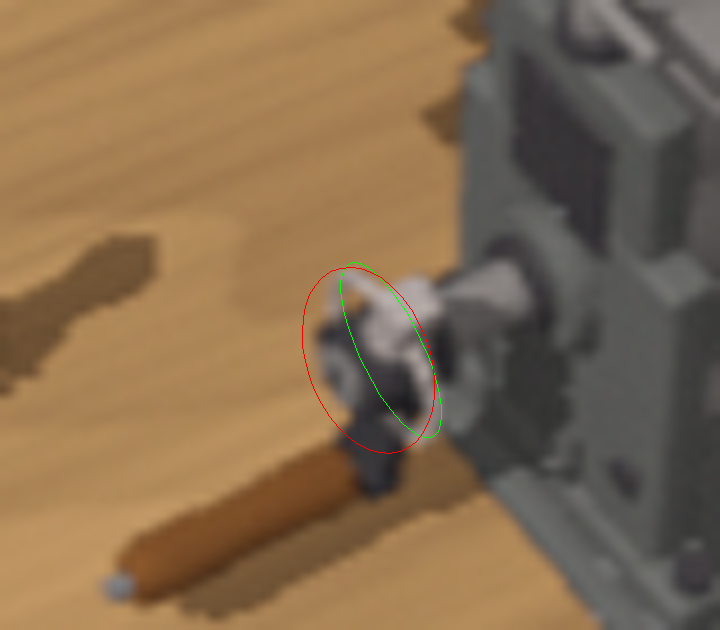

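```bash
python3 -c "
from h import *
R=down(92.5)@Ro.from_rotvec([0,-50,0],degrees=True).as_matrix()
rel([.51,-.08,.18],R)"
```

```text
row [17.84 -9.92 10.36] [-0.022 -5.    -0.039]
```

Request:
play_rows:
  plan:
    - [[2,-4,0,0,-1,0],[6,-8,2,0,-2,0],[10,-10,4,0,-3,0],[14,-10,6,0,-4,0],[16,-10,8,0,-5,0]]

```text
time_s: 30.85
tcp_pos: [0.5129, -0.1016, 0.1942]
ee_rot: [[-0.043, -0.999, -0.017], [0.771, -0.044, 0.636], [-0.636, 0.014, 0.772]]
wrist_force: [0.6, -0.4, 0.2]
gripper_width: 0.004
```

```bash
python3 -c "
from h import *
im,d=cap('wrist'); cv2.imwrite('pics/w24.png',im); print(r.sense()['tcp_pos'])"
```

```text
[ 0.5108043  -0.10100965  0.18836196]
```

View pics/w24.png

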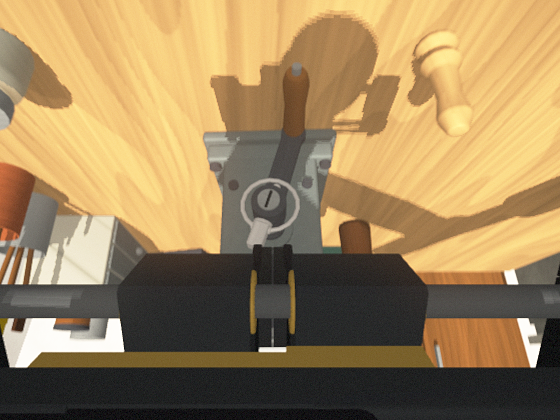

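```bash
python3 -c "
from h import *
L=load('wrist'); z=np.load('P0.npz')
def w(p): return z['p']+z['R']@(np.array([-p[2]-23.3,-p[0],p[1]+.7])/1000)
im=cv2.resize(L[0][170:255,220:320],None,fx=7,fy=7,interpolation=cv2.INTER_CUBIC); im2=im.copy()
for a,c in [(1.57,(0,255,0)),(1.3,(0,0,255))]:
  P=[]
  for t in np.linspace(0,2*np.pi,40):
    x=28*np.sin(t); d=23+28*np.cos(t)
    P.append((proj(L,w((x,-d*np.cos(a),6-d*np.sin(a))))-[220,170])*7)
  cv2.polylines(im2,[np.array(P).astype(np.int32)],True,c,1)
cv2.imwrite('pics/w25.png',im);cv2.imwrite('pics/w25o.png',im2)"
```

```text
(no output)
```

View pics/w25.png

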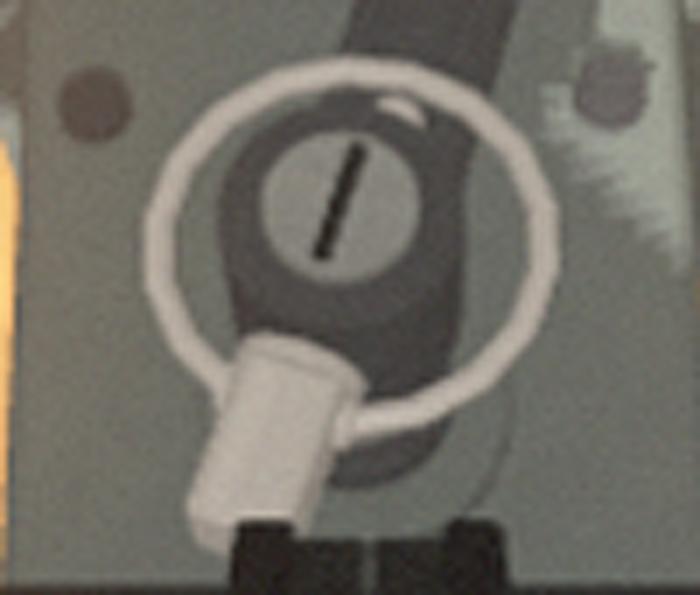

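View pics/w25o.png

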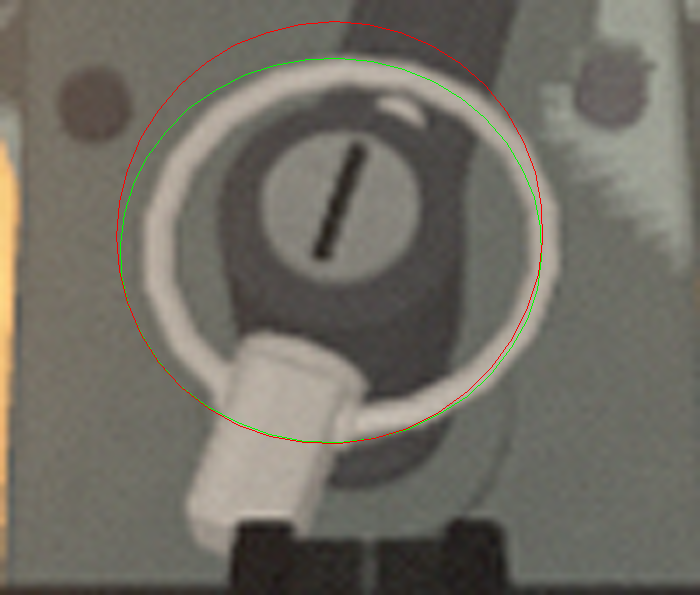

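```bash
python3 -c "
from h import *
L=load('wrist'); z=np.load('P0.npz')
def w(p): return z['p']+z['R']@(np.array([-p[2]-23.3,-p[0],p[1]+.7])/1000)
for n,p in [('tip front',(0,-3,-40)),('taper start',(0,-4.5,-37)),('flange front',(0,-9,0)),('flange front 3 up',(0,-9,3)),('head top front',(0,-7.5,26)),('shaft c',(0,-18,-16)),('hub front top',(0,-15,0)),('hub front bottom',(0,-15,-32))]:
  print(n,(proj(L,w(p))-[220,170])*7)
"
```

```text
tip front [391.49696017  89.75312412]
taper start [383.82422293 103.07099153]
flange front [282.36950452 328.77645254]
flange front 3 up [273.73691576 349.26862904]
head top front [206.1734055  515.12056719]
shaft c [326.46240846 191.93257091]
hub front top [280.95256492 310.46762248]
hub front bottom [370.93216406  97.6670841 ]
```

```bash
python3 -c "
from h import *
s=r.sense(); print(s['time_s'],s['wrist_force']); print(r.finish_job())"
```

```text
30.9 [ 0.24723069  0.00538753 -5.20142137]
the job is handed in; nothing more can be done
None
```

The linch pin is home through the crank's hub and the shaft, its ring is snapped shut over the tip, and I handed the job in at about 31 s of the 61 s allowed.

**What I did**
- **First grasp missed:** it closed on nothing. A touch on the empty bench (33 N) showed the real fingertips sit about 35 mm behind the reported TCP. I used that offset from then on, and the second grip held at about 13.5 mm.
- **Insertion:** I put the tip in the hub's hole and swung the crank while pressing with a few N. The shaft's hole caught at about 0.37 rad, and the pin slid home with about 2 to 5 N along it. The head seated at about 6 N.
- **Ring:** I pushed its far side down with shut fingers. The force rose to about 10 N from friction on the fingers, not the 4 to 5 N given, and it snapped shut once I lifted off.

**Last checks**
- The wrist view along the shaft shows the flange on the hub, the tip out at the far side, and the ring round the hub's end and past the tip. It matches the projected shut position to about 2 mm.
- The shaft's groove is in line with the pin.
- The block, punches, spool, jar and slicker showed in place in the wrist picture just before handing in. I did not re-check the maul and awl.

**What disagreed**
- The depth reading when seated was about 0.4 mm past nominal, which is within the measuring error.
- The wrist force read -5 N vertically just before I handed in. The arm was about 0.1 m clear of everything, so I take it as the arm still settling. I did not take a second reading.

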